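Lock the booster trolley's wheel onto its axle with washer and hairpin clip

TASK

The trolley's wheel is already on its upright axle pin: lay the big flat washer over the pin, flat on the wheel's hub, then slide the hairpin clip's straight leg through the pin's cross hole until the sprung leg snaps over and its bend hugs the pin. The pin has end float, so feel for how high the hole stands and never force the clip against the pin; let go of everything at the end and leave the other things on the bench where they are.

Things in the scene. Friction and masses are not known exactly. Their poses are not given: they have to be found in the camera images.
- trolley: Black tube frame fixed on the bench, a wheel (180 mm across) lying flat on it, a 25 mm steel axle pin upright through the hub. Origin: on the pin's axis at bench level; z up, x along the frame's tube. Hub: 44 mm across, its flat top 92 mm above the origin, 9 mm above the tyre's side. The pin stands 23 to 34 mm above the hub (its end chamfered to 18 mm across, flat).
- axle (a joint): How far the pin is turned in the frame, rad, anticlockwise from above (stiff, 0.35 N m). At 0 its 8 mm cross hole, level, right through and open both sides, points along the trolley's x (a sawn line on the pin's end shows the way). The pin also has end float that is not measured: the hole's centre stands 101 to 112 mm above the trolley's origin, always 14 mm below the pin's flat end; a vertical push under 15 N does not shift it.
- washer_mid (a point): Big flat steel washer, 50 mm outside, 28 mm hole, 5 mm thick, loose, lying flat on the bench. Point: its centre, half-way up (2.5 mm above its underside). z: its axis. (A smaller washer, 36 mm with a 17 mm hole, is a bystander.)
- clip_tail (a point): Hairpin clip of 6 mm round steel wire, loose, flat on the bench (this point 3 mm up). Point: middle of its rigid tail. Clip's x: from tail to tip; y: from straight leg to sprung leg; z up. The tail is two parallel wires 22 mm long along x, at y = -11 and +11 mm from here (28 mm over their outsides), joined by a round bend behind. Clip 111 mm long in all, 25 mm of it behind here.
- clip_bend (a point): Point on the axis of the clip's straight leg that is at the pin's centre when the clip is home: 54 mm ahead (+x) and 11 mm to -y of clip_tail; same axes. The leg runs on straight along x for 32.5 mm past here; its end is cut square, with a 0.4 mm chamfer. The sprung leg's round bend is opposite, at +y.
- clip_leg (a joint): Sprung leg's opening, rad: 0 free, grows as it is spread (hinged 43 mm behind clip_bend, 5.5 N m/rad). Its flare meets the pin with clip_bend some 27 mm short of home; it spreads to 0.12 rad (push 10 to 15 N while moving) until 13 mm short, then closes, pulling the clip on with 2 to 5 N; at home it bears on the pin and the push rises, about 5 N/mm. 20 N is ample; over that is forcing.
- small_washer: Bystander: small steel washer, 36 mm across, 4 mm thick; origin under its centre.
- bolt: Bystander: hexagon bolt with nut, 65 mm long, lying; origin under its middle.
- socket: Bystander: steel socket, 32 mm across, 36 mm tall; origin under its centre.
- spanner: Bystander: open spanner lying on the bench.
- screwdriver: Bystander: screwdriver with red handle lying on the bench.
- spray_can: Bystander: white spray can, 64 mm across, 190 mm tall; origin under its centre.
- grease_tin: Bystander: round tin, 80 mm across, 55 mm tall; origin under its centre.
Mind the look-alikes: they are no part of the job. What is shaped like the part that bears clip_tail but blue is not meant. Leave any yellow look-alike of the part that bears washer_mid alone.

How it is judged:
On the way, in this order (a step that is already met when the one before it is completed fails the run):
1. the big washer lies flat on the wheel's hub, round the pin (horizontal distance between washer_mid and trolley below 0.004 m and z of washer_mid in the frame of trolley between 0.0925 and 0.0965 m and angle between washer_mid's own z axis and vertical below 0.06 rad), for 0.2 s.
2. the clip's straight leg is through the cross hole and its bend hugs the pin (horizontal distance between clip_bend and trolley below 0.004 m and z of clip_bend in the frame of trolley between 0.098 and 0.1145 m and angle between clip_bend's own z axis and vertical below 0.8 rad and value of joint clip_leg below 0.04 rad), for 0.2 s.
At the end, for the whole second after the job is handed in: The big washer lies flat on the hub round the pin (centre within 4 mm of the axis); the clip's straight leg is through the pin's hole, its bend point within 4 mm of the pin's axis and at the hole's height, the clip roughly level (within 0.8 rad), its sprung leg closed to under 0.04 rad; all let go (all of step 1 and all of step 2); the robot touches nothing.
It fails at once if the clip is pressed on the pin or the wheel with over 40 N (all contacts added up) (contact force between clip and trolley above 40 N).
It fails at once if a bystander is shifted by over 30 mm (distance of any of small_washer, bolt, socket, spanner, screwdriver, spray_can, grease_tin from where it was at the start of the episode above 0.03 m).
It also fails if it takes over 64 s, if anything falls off the work surface, if the arm or the gripper's body presses on something with over 40 N, if the wrist force passes 120 N, or if a joint passes its speed limit or range.

ROBOT

A 6-joint arm with a two-finger parallel gripper is mounted at the origin on the work surface. World frame = base frame: x ahead of the robot, y to its left, z up, the work surface at z = 0. Lengths are in m, angles in rad, forces in N, time in s.
With the tool pointing down it reaches from about 0.275 to 0.725 m from the base axis. Payload 5.6 kg.
Tool frame: the origin (TCP) lies on the centre line of the jaws, within the pads' length; the fingertips stand 11 mm ahead of it and the grasp point (between the pads) lies 8 mm behind it; z points along the fingers, y is the line along which they close (so a half turn about z gives the same grasp; the last joint's range is limited). The gripper opens to 85 mm and grips with 20 to 120 N. Pads are 22 mm wide; open, the fingers measure 114 mm over their backs; the gripper's body (76 mm by 85 mm) begins 54 mm behind the grasp point. The pads swing forward as they close: fully open they stand 13 mm farther back than shut.
Start: joints at [-0.992, 0.255, 0.108, 0, -1.424, -0.285], TCP at [0.159, -0.526, 0.213] pointing down, gripper open.
Joint ranges: [-2.95, 2.95], [-1.21, 1.97], [-1.09, 1.5], [-2.87, 1.71], [-2.94, -0.07], [-3.05, 3.05]. Speed limits (rad/s): [2.57, 2.57, 3.14, 3.14, 3.14, 3.14].

INTERFACE

Orientations are given as a rotation vector (axis times angle).
In Python, from workcell import manip gives the robot as it stands.
- The arm moves only by the tool arm_command, never from a script. Its argument "deltas" is a list of rows, each an object of numbers: "tx", "ty", "tz": the shift along the tool's x, y, z in cm; "rx", "ry", "rz": the turn, a rotation vector about the tool's x, y, z in rad; "claw": the finger opening in cm, from 0 to 8.54. A call has 1 to 12 rows; each row shifts and turns the commanded pose from where the row before left it, along the tool's axes as they then stand; what a row does not reach is not made up. A row lasts 1/10 s, in which the tool goes at most 50 mm and 8.59 degrees, less where a joint would pass 70% of its speed; a pose out of reach is approached as far as the arm can. A call with a gripper value outside its range is refused whole. The fingers move at their own pace and stop on an object; "grip_force" is the grip in N (left out, the last holds). Time passes only in rows, so rows that do not move let the fingers close. It gives the time, the measured TCP pose, the force, the opening and the grip force at its end, in the units of the state.
- manip.read_state(): the state, without advancing time (a new reading comes with each control period).
- manip.read_camera(name): name is "side" or "top" or "wrist"; returns the picture (384x512x3 uint8, blue, green, red); there is no depth.
- manip.camera_params(name): a dict with "K" (3x3 intrinsics, pixels), "k1" (the pictures are not rectified: a ray, as slopes to the right and down, at radius r is drawn at 1 + k1 r^2 times it, then the intrinsics apply), "pose" (4x4, takes a point from camera to world coordinates). Camera axes: x right, y up, looking along -z (the intrinsics and any distortion apply to the point x, -y, -z); pixel columns grow to the right and rows downward; lengths in m; the calibration is good to about 2 mm. A picture is of the moment at which its call begins: read the wrist's pose just before it. camera_params takes no time and is no camera call; for the wrist camera it gives the pose at the moment of the call.
- manip.job_done(): hands the job in; it is judged then, once.
Trained networks look in the newest picture that a camera, given by its name, has taken for a name from the list of things; names that differ only in an ending like _2 or _b are one class to them, and where a whole thing is asked for, a point or a joint stands for the part that bears it (a point fixed in the world has none). Each returns a list of dicts, best first, with "conf" (0 to 1); they miss things now and then, are a little off and sometimes report something else, mostly with a low value. They report only what shows in the picture. A call takes as long as a camera call. They do not tell look-alikes from the thing itself.
- manip.recognise(camera, label): "at" ([row, column] in pixels, amid what is visible of it).
- manip.pinpoint(camera, label): "at" ([row, column] in pixels: a listed point, or the origin of a listed thing).
The state is a dict: "clock": time; "joints": joint angles; "qd": joint speeds; "joint_torque": joint torques, N m; "ee_pos": TCP position; "tcp_rot": TCP orientation; "contact_force": force on the tool from outside, world axes, zero at the start; "moment": the same for the moment, N m; "finger_gap": finger opening in m; "gripper_force": force on a finger pad.
Only numpy, scipy, OpenCV 4.12 (cv2) and the standard library are available. Lean on these libraries where they do the work, as an engineer would, in place of code of your own. Each camera call takes 0.05 s, during which the arm holds its last target. There are 200 camera calls.

## Working session

There is one attempt and no reset: what is moved stays moved. The work goes in short steps, Python scripts to look and compute and a tool call to move; the robot and the scene stay as the last step left them, time stands still between calls to the robot, and variables do not carry over. Pictures are saved under pics/ and viewed, at most 10 in all, crops included, and the job is handed in when it is done.

Besides the shell and the picture viewer there is one more tool, called after ">>>" by a JSON object that holds its "api" and its "payload", one argument or row to a line. arm_command: Moves the arm, as the interface text tells. Its arguments: {"type":"object","properties":{"deltas":{"type":"array","items":{"type":"object","properties":{"tx":{"type":"number"},"ty":{"type":"number"},"tz":{"type":"number"},"rx":{"type":"number"},"ry":{"type":"number"},"rz":{"type":"number"},"claw":{"type":"number"}}}},"grip_force":{"type":"number"}},"required":["deltas"]}

```bash
ls; mkdir -p pics; cat > h.py <<'E'
import numpy as np,cv2
from scipy.spatial.transform import Rotation as R
from workcell import manip
def ray(cam,at,P=None):
    P=P or manip.camera_params(cam);K=np.array(P["K"]);T=np.array(P["pose"]);k=P["k1"]
    d=np.array([(at[1]-K[0,2])/K[0,0],(at[0]-K[1,2])/K[1,1]]);u=d.copy()
    for _ in range(20):u=d/(1+k*(u@u))
    return T[:3,3],T[:3,:3]@np.array([u[0],-u[1],-1])
def onz(cam,at,z,P=None):
    o,d=ray(cam,at,P);return o+d*(z-o[2])/d[2]
def proj(cam,p,P=None):
    P=P or manip.camera_params(cam);K=np.array(P["K"]);T=np.array(P["pose"])
    c=T[:3,:3].T@(np.array(p)-T[:3,3]);u=np.array([c[0],-c[1]])/-c[2];u=u*(1+P["k1"]*(u@u))
    return [K[1,1]*u[1]+K[1,2],K[0,0]*u[0]+K[0,2]]
E
cat > a.py <<'E'
from h import *
np.set_printoptions(precision=4,suppress=True)
for c in ["top","side"]:
    im=manip.read_camera(c);cv2.imwrite(f"pics/{c}1.png",cv2.resize(im,(800,600)))
    print(c,manip.camera_params(c)["pose"][:3] if 0 else np.array(manip.camera_params(c)["pose"])[:3,3])
    for l,z in [("trolley",0),("washer_mid",.0025),("clip_tail",.003),("clip_bend",.003),("spray_can",0),("grease_tin",0),("small_washer",0)]:
        for r in manip.pinpoint(c,l)[:3]: print(l,np.round(r["at"],1),round(r["conf"],2),onz(c,r["at"],z)[:2])
print(manip.read_state())
E
python3 a.py
```

```text
pics
top [ 0.3905 -0.0188  1.5724]
trolley [177.9 256.3] 0.9 [ 0.5901 -0.0183]
trolley [150.3 349.9] 0.59 [ 0.6879 -0.3507]
washer_mid [215.4 205.2] 0.61 [0.4578 0.1611]
washer_mid [219.3 181.9] 0.51 [0.4443 0.2425]
clip_tail [220.  337.3] 0.66 [ 0.4407 -0.3011]
clip_tail [182.  372.3] 0.5 [ 0.5741 -0.4264]
clip_bend [204.6 340.6] 0.52 [ 0.4947 -0.3137]
clip_bend [188.7 362.3] 0.44 [ 0.5505 -0.3908]
clip_bend [231.2 271.7] 0.34 [ 0.4021 -0.0716]
spray_can [244.  381.5] 0.63 [ 0.3572 -0.4534]
grease_tin [241.  121.7] 0.61 [0.3694 0.4515]
grease_tin [203.2 340.6] 0.41 [ 0.4998 -0.3143]
small_washer [232.8 228.3] 0.64 [0.3968 0.0801]
small_washer [180.1 257. ] 0.16 [ 0.5823 -0.0207]
side [ 0.4706 -0.9032  0.8203]
trolley [211.5 284.1] 0.74 [ 0.5753 -0.0327]
washer_mid [153.9 235.8] 0.64 [0.4489 0.2446]
washer_mid [169.8 240.8] 0.42 [0.4625 0.1603]
clip_tail [343.  302.3] 0.81 [ 0.5715 -0.4281]
clip_tail [295.2 239.2] 0.58 [ 0.446  -0.3016]
clip_tail [122.4 210.8] 0.22 [0.3648 0.4411]
clip_bend [323.3 284.3] 0.88 [ 0.5397 -0.3803]
clip_bend [299.5 262.8] 0.67 [ 0.4982 -0.317 ]
clip_bend [188.6 218.2] 0.5 [0.3946 0.076 ]
spray_can [362.9 196. ] 0.88 [ 0.3568 -0.4537]
grease_tin [123.3 211.7] 0.82 [0.3678 0.4397]
small_washer [187. 218.] 0.57 [0.3937 0.0869]
{'clock': 0.8, 'joints': array([-0.9924,  0.2551,  0.1082, -0.0001, -1.4239, -0.2846]), 'qd': array([-0.0008,  0.001 , -0.0004,  0.0019, -0.0002,  0.0003]), 'joint_torque': array([  0.0002, -38.6365,  23.8058,   5.3678,  -0.0004,   0.    ]), 'ee_pos': array([ 0.1593, -0.5264,  0.2129]), 'tcp_rot': array([-0.4599,  3.1077, -0.    ]), 'contact_force': array([-1.09  ,  0.2353,  0.1658]), 'moment': array([ 0.0165, -0.0291, -0.0411]), 'gripper_force': 0.0, 'finger_gap': 0.08573070254591307}
```

View pics/top1.png

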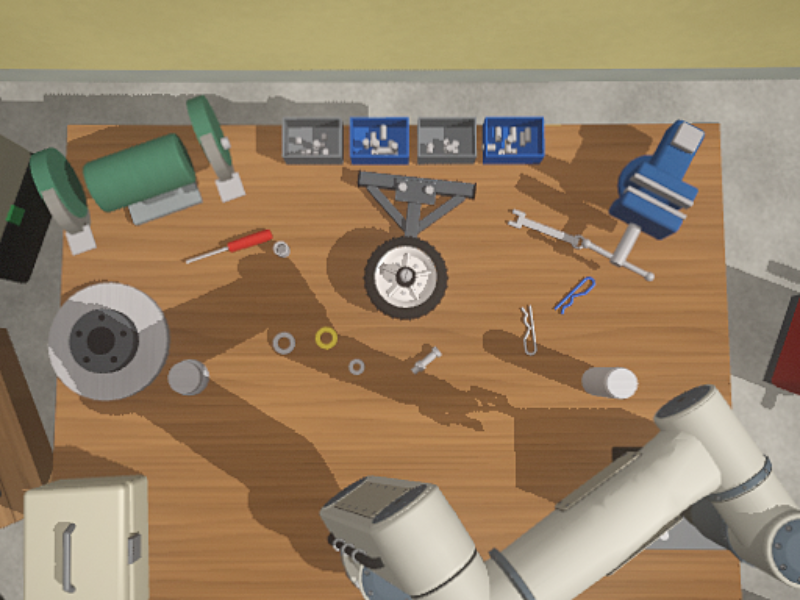

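View pics/side1.png

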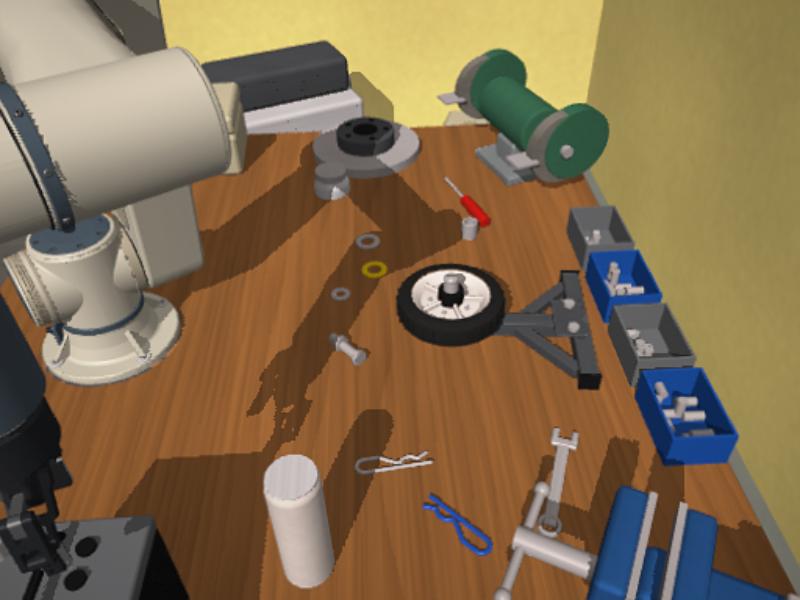

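```bash
cat >> h.py <<'E'
np.set_printoptions(precision=4,suppress=True)
def to(x,y,z,yaw=None):
    "yaw: world direction of tool y (mod pi); turn first, then shift along new axes"
    s=manip.read_state();Rm=R.from_rotvec(s["tcp_rot"]).as_matrix()
    rz=0
    if yaw is not None:
        cur=np.arctan2(Rm[1,1],Rm[0,1]);d=(yaw-cur+np.pi/2)%np.pi-np.pi/2;rz=-d
        Rm=R.from_euler("z",d).as_matrix()@Rm
    t=Rm.T@(np.array([x,y,z])-s["ee_pos"])*100
    print("rz",round(rz,3),"then t cm",t.round(2),"| pos",s["ee_pos"],"q6",s["joints"][5].round(2),"F",s["contact_force"],"gap",round(s["finger_gap"],4),"clk",s["clock"])
E
python3 - <<'E'
from h import *
print("pin xy",onz("top",(176,259.5),.12))
s=manip.read_state();P=manip.camera_params("wrist");Rm=R.from_rotvec(s["tcp_rot"]).as_matrix()
T=np.array(P["pose"]);print(Rm,"cam in tool",Rm.T@(T[:3,3]-s["ee_pos"]),Rm.T@T[:3,:3],P["K"],P["k1"])
to(.50,-.02,.30,None)
for z in(.12,.106): print(z,onz("side",(276/1.5625,453/1.5625),z))
E
```

```text
pin xy [ 0.5811 -0.0288  0.12  ]
[[-0.9571 -0.2896  0.0001]
 [-0.2896  0.9571 -0.    ]
 [-0.0001 -0.     -1.    ]] cam in tool [ 0.0772  0.0009 -0.1619] [[-0.0003  0.9539  0.3002]
 [ 1.      0.0006 -0.0007]
 [-0.0008  0.3002 -0.9539]] [[340.0273   0.     250.3847]
 [  0.     340.0273 187.6765]
 [  0.       0.       1.    ]] -0.02152984126369242
rz 0 then t cm [-47.27  38.6   -8.71] | pos [ 0.1593 -0.5264  0.2129] q6 -0.28 F [-1.09    0.2353  0.1658] gap 0.0857 clk 0.8
0.12 [ 0.5881 -0.0316  0.12  ]
0.106 [ 0.5904 -0.0142  0.106 ]
```

>>> {"api": "arm_command", "payload": {
  "deltas": [
    {"tz": -4.7, "claw": 0},
    {"tx": -4.2, "ty": 2.7, "claw": 0},
    {"tx": -4.2, "ty": 2.7},
    {"tx": -4.2, "ty": 2.7},
    {"tx": -4.2, "ty": 2.7},
    {"tx": -4.2, "ty": 2.7},
    {"tx": -4.2, "ty": 2.7},
    {"tx": -4.2, "ty": 2.7},
    {"tx": -4.2, "ty": 2.7},
    {"tx": -4.2, "ty": 2.7},
    {"tx": -4.2, "ty": 2.7},
    {"tx": -4.2, "ty": 2.7}
  ]
}}

```text
$.deltas[0]: bad value
```

>>> {"api": "arm_command", "payload": {
  "deltas": [
    {"tx": -4.4, "ty": 3.2},
    {"tx": -4.4, "ty": 3.2},
    {}
  ]
}}

```text
$.deltas[0]: bad value
```

```bash
python3 - <<'E'
from h import *
to(.582,-.025,.26,None)
P=manip.camera_params("wrist");im=manip.read_camera("wrist");np.save("w1.npy",im);cv2.imwrite("pics/w1.png",cv2.resize(im,(800,600)))
for r in manip.pinpoint("wrist","trolley"): print(r,onz("wrist",r["at"],0,P))
for z in (.092,.12): print(z,proj("wrist",(.582,-.025,z),P))
E
```

```text
rz 0 then t cm [-54.98  35.75  -4.71] | pos [ 0.1593 -0.5264  0.2129] q6 -0.28 F [-1.09    0.2353  0.1658] gap 0.0857 clk 0.8
0.092 [np.float64(553.0659052627955), np.float64(504.43513172959916)]
0.12 [np.float64(579.5290262604979), np.float64(518.4566598459606)]
```

View pics/w1.png

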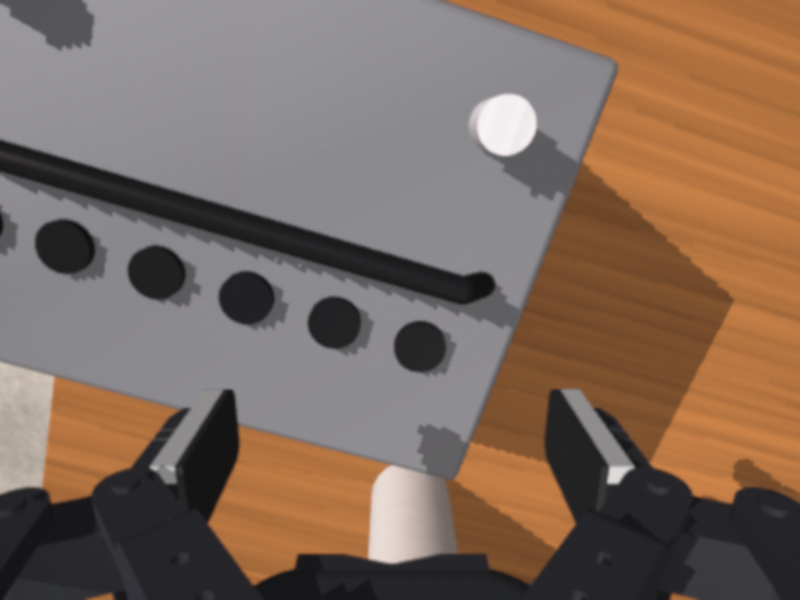

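The picture shows the open jaws at the bottom (pads near (200,430) and (590,430)) over the tool tray. The arm hasn't moved, because rows seem to need every field.

>>> {"api": "arm_command", "payload": {
  "deltas": [
    {"tx": 0, "ty": 0, "tz": -4.7, "rx": 0, "ry": 0, "rz": 0, "claw": 0},
    {"tx": -4.2, "ty": 2.7, "tz": 0, "rx": 0, "ry": 0, "rz": 0, "claw": 0},
    {"tx": -4.2, "ty": 2.7, "tz": 0, "rx": 0, "ry": 0, "rz": 0, "claw": 0},
    {"tx": -4.2, "ty": 2.7, "tz": 0, "rx": 0, "ry": 0, "rz": 0, "claw": 0},
    {"tx": -4.2, "ty": 2.7, "tz": 0, "rx": 0, "ry": 0, "rz": 0, "claw": 0},
    {"tx": -4.2, "ty": 2.7, "tz": 0, "rx": 0, "ry": 0, "rz": 0, "claw": 0},
    {"tx": -4.2, "ty": 2.7, "tz": 0, "rx": 0, "ry": 0, "rz": 0, "claw": 0},
    {"tx": -4.2, "ty": 2.7, "tz": 0, "rx": 0, "ry": 0, "rz": 0, "claw": 0},
    {"tx": -4.2, "ty": 2.7, "tz": 0, "rx": 0, "ry": 0, "rz": 0, "claw": 0},
    {"tx": -4.2, "ty": 2.7, "tz": 0, "rx": 0, "ry": 0, "rz": 0, "claw": 0},
    {"tx": -4.2, "ty": 2.7, "tz": 0, "rx": 0, "ry": 0, "rz": 0, "claw": 0}
  ]
}}

```text
clock: 2.0
ee_pos: [0.4841, -0.1444, 0.2602]
tcp_rot: [-0.46, 3.107, -0.0]
contact_force: [0.5, -1.8, 0.3]
finger_gap: -0.0002
gripper_force: 0.0
```

>>> {"api": "arm_command", "payload": {
  "deltas": [
    {"tx": -4.3, "ty": 2.5, "tz": 0, "rx": 0, "ry": 0, "rz": 0, "claw": 0},
    {"tx": -4.3, "ty": 2.5, "tz": 0, "rx": 0, "ry": 0, "rz": 0, "claw": 0},
    {"tx": -4.3, "ty": 2.5, "tz": 0, "rx": 0, "ry": 0, "rz": 0, "claw": 0},
    {"tx": 0, "ty": 1.2, "tz": 0, "rx": 0, "ry": 0, "rz": 0, "claw": 0},
    {"tx": 0, "ty": 0, "tz": 0, "rx": 0, "ry": 0, "rz": 0, "claw": 0}
  ]
}}

```text
clock: 2.5
ee_pos: [0.5816, -0.024, 0.2589]
tcp_rot: [0.464, -3.105, -0.0]
contact_force: [-0.2, -0.7, 0.9]
finger_gap: -0.0002
gripper_force: 0.0
```

```bash
python3 - <<'E'
from h import *
to(.582,-.025,.26,None)
P=manip.camera_params("wrist");im=manip.read_camera("wrist");np.save("w1.npy",im);cv2.imwrite("pics/w2.png",cv2.resize(im,(800,600)))
for r in manip.pinpoint("wrist","trolley"): print(r,onz("wrist",r["at"],0,P))
for z in (.092,.12): print(z,proj("wrist",(.582,-.025,z),P))
E
```

```text
rz 0 then t cm [-0.01 -0.11 -0.11] | pos [ 0.5816 -0.024   0.2589] q6 -1.5 F [-0.1614 -0.7077  0.8656] gap -0.0002 clk 2.5
{'at': [147.6, 247.8], 'conf': 0.83} [ 0.5844 -0.0252  0.    ]
{'at': [15.1, 390.6], 'conf': 0.18} [0.3923 0.0851 0.    ]
0.092 [np.float64(162.6319614041369), np.float64(248.09965365486778)]
0.12 [np.float64(169.64202956786346), np.float64(247.93697481627294)]
```

View pics/w2.png

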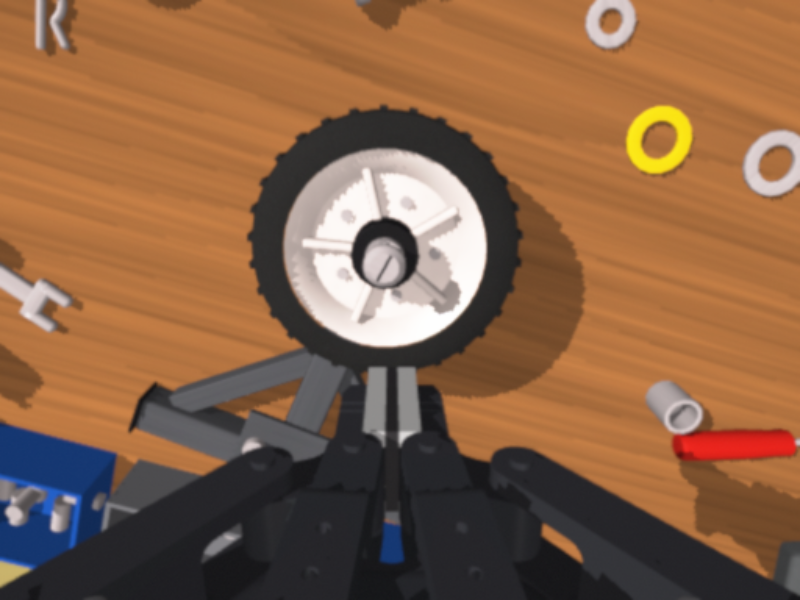

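The wheel is at the centre with the pin's end at about (384,263) and the saw line running roughly from (378,278) to (391,256). The steel washer is at the right edge (775,163) and the yellow one at (659,140). I'll enlarge the pin.

```bash
python3 - <<'E'
from h import *
im=np.load("w1.npy");c=im[140:195,215:275];cv2.imwrite("pics/w2c.png",cv2.resize(c,None,fx=10,fy=10,interpolation=cv2.INTER_CUBIC))
E
```

```text
(no output)
```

View pics/w2c.png

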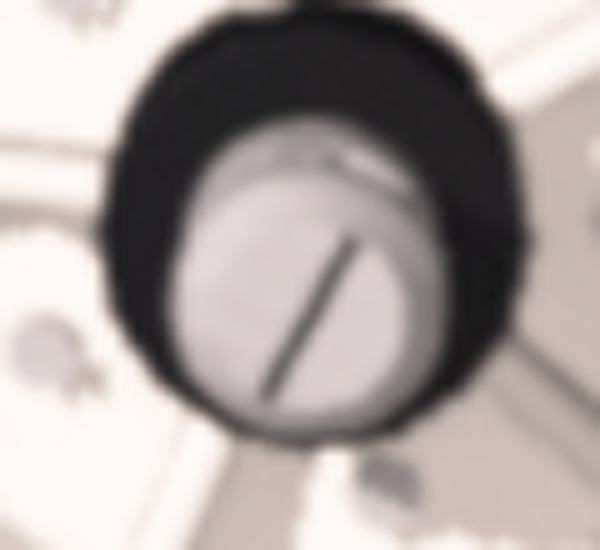

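The crop shows the pin's flat end centred on (308,318) and the saw line from (352,238) to (265,400). The black hub spans x from 103 to 525.

```bash
python3 - <<'E'
from h import *
P=manip.camera_params("wrist");f=lambda x,y:(140+y/10-.45,215+x/10-.45)
for z in(.115,.12,.126): print(z,onz("wrist",f(308,318),z,P))
a=onz("wrist",f(352,238),.12,P);b=onz("wrist",f(265,400),.12,P);print("line",np.degrees(np.arctan2(*(b-a)[[1,0]])),np.linalg.norm(a-b))
print("hub",onz("wrist",f(314,217),.092,P))
# frame
for r,c in[(150.3,349.9)]:pass
for z in(.003,.03):print(onz("wrist",(15,30),z,P))
E
```

```text
0.115 [ 0.5856 -0.0286  0.115 ]
0.12 [ 0.5844 -0.0289  0.12  ]
0.126 [ 0.5828 -0.0293  0.126 ]
line -10.832664381479484 0.017342837684957584
hub [ 0.5814 -0.0295  0.092 ]
[ 0.5098 -0.3064  0.003 ]
[ 0.5096 -0.2897  0.03  ]
```

>>> {"api": "arm_command", "payload": {
  "deltas": [
    {"tx": 0, "ty": -0.5, "tz": 3.9, "rx": 0, "ry": 0, "rz": 0, "claw": 0},
    {"tx": 0, "ty": 0, "tz": 3.9, "rx": 0, "ry": 0, "rz": 0, "claw": 0},
    {"tx": 0, "ty": 0, "tz": 2.5, "rx": 0, "ry": 0, "rz": 0, "claw": 0},
    {"tx": 0, "ty": 0, "tz": 1.2, "rx": 0, "ry": 0, "rz": 0, "claw": 0},
    {"tx": 0, "ty": 0, "tz": 0, "rx": 0, "ry": 0, "rz": 0, "claw": 0},
    {"tx": 0, "ty": 0, "tz": 0, "rx": 0, "ry": 0, "rz": 0, "claw": 0}
  ]
}}

```text
clock: 3.2
ee_pos: [0.5836, -0.0312, 0.1468]
tcp_rot: [-0.459, 3.105, -0.001]
contact_force: [0.4, 0.6, 1.5]
finger_gap: -0.0001
gripper_force: 0.0
```

>>> {"api": "arm_command", "payload": {
  "deltas": [
    {"tx": 0, "ty": 0, "tz": 0.2, "rx": 0, "ry": 0, "rz": 0, "claw": 0},
    {"tx": 0, "ty": 0, "tz": 0.2, "rx": 0, "ry": 0, "rz": 0, "claw": 0}
  ]
}}

```text
clock: 3.4
ee_pos: [0.5837, -0.0305, 0.1422]
tcp_rot: [-0.459, 3.105, -0.0]
contact_force: [-0.3, -0.1, -0.5]
finger_gap: -0.0004
gripper_force: 0.0
```

```bash
python3 - <<'E'
from h import *
to(.583,-.029,.137,None)
P=manip.camera_params("wrist");im=manip.read_camera("wrist");np.save("w3.npy",im);cv2.imwrite("pics/w3.png",cv2.resize(im[150:384,100:400],(750,585)))
E
```

```text
rz 0 then t cm [0.02 0.16 0.52] | pos [ 0.5837 -0.0305  0.1422] q6 -1.49 F [-0.2773 -0.0657 -0.5401] gap -0.0004 clk 3.4
```

View pics/w3.png

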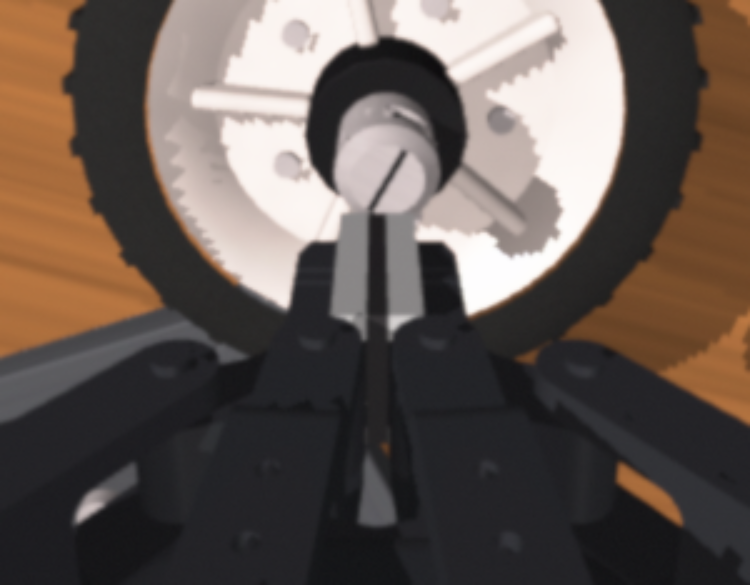

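The pin's end is at crop (388,172), and the closed fingertips' near edge is at (375,215). The fingers are about 2–3 mm to the −y side of the pin. I'll compute where it is from this.

```bash
python3 - <<'E'
from h import *
P=manip.camera_params("wrist");f=lambda x,y:(150+y/2.5-.3,100+x/2.5-.3)
s=manip.read_state();Rm=R.from_rotvec(s["tcp_rot"]).as_matrix()
for z in(.115,.12,.126): print(z,onz("wrist",f(388,172),z,P))
print("hub",onz("wrist",f(387,116),.092,P))
for x in(0,.011,-.011): print("tip",x,proj("wrist",s["ee_pos"]+Rm@[x,0,.011],P), f(375,215))
a=onz("wrist",f(406,151),.12,P);b=onz("wrist",f(371,208),.12,P);print("line",np.degrees(np.arctan2(*(b-a)[[1,0]])),np.linalg.norm(a-b))
E
```

```text
0.115 [ 0.5835 -0.0265  0.115 ]
0.12 [ 0.5815 -0.0271  0.12  ]
0.126 [ 0.5792 -0.028   0.126 ]
hub [ 0.5775 -0.0283  0.092 ]
tip 0 [np.float64(226.90488755612793), np.float64(248.65162109281908)] (235.7, 249.7)
tip 0.011 [np.float64(208.3071594989913), np.float64(248.6140664767772)] (235.7, 249.7)
tip -0.011 [np.float64(244.84633227013416), np.float64(248.68807245486076)] (235.7, 249.7)
line -12.550078791971611 0.016538709982782944
```

>>> {"api": "arm_command", "payload": {
  "deltas": [
    {"tx": 0.1, "ty": 0.2, "tz": 0.4, "rx": 0, "ry": 0, "rz": 0, "claw": 0},
    {"tx": 0, "ty": 0, "tz": 0, "rx": 0, "ry": 0, "rz": 0, "claw": 0},
    {"tx": 0, "ty": 0, "tz": 0.1, "rx": 0, "ry": 0, "rz": 0, "claw": 0},
    {"tx": 0, "ty": 0, "tz": 0, "rx": 0, "ry": 0, "rz": 0, "claw": 0}
  ]
}}

```text
clock: 3.85
ee_pos: [0.5813, -0.0288, 0.1358]
tcp_rot: [0.46, -3.108, 0.0]
contact_force: [0.5, 0.3, -0.9]
finger_gap: -0.0002
gripper_force: 0.0
```

>>> {"api": "arm_command", "payload": {
  "deltas": [
    {"tx": 0, "ty": 0, "tz": 0.15, "rx": 0, "ry": 0, "rz": 0, "claw": 0},
    {"tx": 0, "ty": 0, "tz": 0, "rx": 0, "ry": 0, "rz": 0, "claw": 0}
  ]
}}

```text
clock: 4.05
ee_pos: [0.5812, -0.0289, 0.1342]
tcp_rot: [0.46, -3.107, -0.0]
contact_force: [-0.3, -0.2, -0.6]
finger_gap: 0.0001
gripper_force: 0.0
```

>>> {"api": "arm_command", "payload": {
  "deltas": [
    {"tx": 0, "ty": 0, "tz": 0.12, "rx": 0, "ry": 0, "rz": 0, "claw": 0},
    {"tx": 0, "ty": 0, "tz": 0, "rx": 0, "ry": 0, "rz": 0, "claw": 0}
  ]
}}

```text
clock: 4.25
ee_pos: [0.5812, -0.0289, 0.133]
tcp_rot: [0.46, -3.107, -0.0]
contact_force: [-0.4, 0.3, 0.2]
finger_gap: 0.0002
gripper_force: 0.0
```

>>> {"api": "arm_command", "payload": {
  "deltas": [
    {"tx": 0, "ty": 0, "tz": 0.05, "rx": 0, "ry": 0, "rz": 0, "claw": 0},
    {"tx": 0, "ty": 0, "tz": 0, "rx": 0, "ry": 0, "rz": 0, "claw": 0}
  ]
}}

```text
clock: 4.45
ee_pos: [0.5813, -0.0289, 0.1326]
tcp_rot: [0.46, -3.108, -0.0]
contact_force: [0.2, 0.5, -0.5]
finger_gap: -0.0
gripper_force: 0.0
```

>>> {"api": "arm_command", "payload": {
  "deltas": [
    {"tx": 0, "ty": 0, "tz": 0.1, "rx": 0, "ry": 0, "rz": 0, "claw": 0},
    {"tx": 0, "ty": 0, "tz": 0, "rx": 0, "ry": 0, "rz": 0, "claw": 0}
  ]
}}

```text
clock: 4.65
ee_pos: [0.5812, -0.0289, 0.1315]
tcp_rot: [0.46, -3.108, -0.0]
contact_force: [0.2, -0.0, 0.0]
finger_gap: -0.0003
gripper_force: 0.0
```

>>> {"api": "arm_command", "payload": {
  "deltas": [
    {"tx": 0, "ty": 0, "tz": 0.08, "rx": 0, "ry": 0, "rz": 0, "claw": 0},
    {"tx": 0, "ty": 0, "tz": 0, "rx": 0, "ry": 0, "rz": 0, "claw": 0}
  ]
}}

```text
clock: 4.85
ee_pos: [0.5812, -0.0289, 0.1308]
tcp_rot: [0.46, -3.108, -0.0]
contact_force: [0.3, 0.4, 0.1]
finger_gap: -0.0003
gripper_force: 0.0
```

>>> {"api": "arm_command", "payload": {
  "deltas": [
    {"tx": 0, "ty": 0, "tz": 0.1, "rx": 0, "ry": 0, "rz": 0, "claw": 0},
    {"tx": 0, "ty": 0, "tz": 0, "rx": 0, "ry": 0, "rz": 0, "claw": 0}
  ]
}}

```text
clock: 5.05
ee_pos: [0.5812, -0.0289, 0.1297]
tcp_rot: [0.46, -3.107, -0.0]
contact_force: [-0.2, -0.7, -0.4]
finger_gap: -0.0001
gripper_force: 0.0
```

>>> {"api": "arm_command", "payload": {
  "deltas": [
    {"tx": 0, "ty": 0, "tz": 0.08, "rx": 0, "ry": 0, "rz": 0, "claw": 0},
    {"tx": 0, "ty": 0, "tz": 0, "rx": 0, "ry": 0, "rz": 0, "claw": 0}
  ]
}}

```text
clock: 5.25
ee_pos: [0.5812, -0.0289, 0.1289]
tcp_rot: [0.46, -3.108, -0.0]
contact_force: [-0.4, -0.3, 0.0]
finger_gap: 0.0001
gripper_force: 0.0
```

>>> {"api": "arm_command", "payload": {
  "deltas": [
    {"tx": 0, "ty": 0, "tz": 0.08, "rx": 0, "ry": 0, "rz": 0, "claw": 0},
    {"tx": 0, "ty": 0, "tz": 0, "rx": 0, "ry": 0, "rz": 0, "claw": 0}
  ]
}}

```text
clock: 5.45
ee_pos: [0.5812, -0.0289, 0.1282]
tcp_rot: [0.46, -3.108, -0.0]
contact_force: [-0.5, -0.2, 0.3]
finger_gap: -0.0002
gripper_force: 0.0
```

>>> {"api": "arm_command", "payload": {
  "deltas": [
    {"tx": 0, "ty": 0, "tz": 0.08, "rx": 0, "ry": 0, "rz": 0, "claw": 0},
    {"tx": 0, "ty": 0, "tz": 0, "rx": 0, "ry": 0, "rz": 0, "claw": 0}
  ]
}}

```text
clock: 5.65
ee_pos: [0.5812, -0.0289, 0.1274]
tcp_rot: [0.46, -3.108, -0.0]
contact_force: [-0.8, 0.2, 0.3]
finger_gap: 0.0
gripper_force: 0.0
```

>>> {"api": "arm_command", "payload": {
  "deltas": [
    {"tx": 0, "ty": 0, "tz": 0.08, "rx": 0, "ry": 0, "rz": 0, "claw": 0},
    {"tx": 0, "ty": 0, "tz": 0, "rx": 0, "ry": 0, "rz": 0, "claw": 0}
  ]
}}

```text
clock: 5.85
ee_pos: [0.5812, -0.0289, 0.1266]
tcp_rot: [0.46, -3.108, -0.0]
contact_force: [0.3, 1.0, 0.0]
finger_gap: -0.0
gripper_force: 0.0
```

```bash
python3 - <<'E'
from h import *
to(.583,-.029,.137,None)
P=manip.camera_params("wrist");im=manip.read_camera("wrist");np.save("w4.npy",im);cv2.imwrite("pics/w4.png",cv2.resize(im[170:270,180:310],(780,600),interpolation=cv2.INTER_CUBIC))
E
```

```text
rz 0 then t cm [-0.17 -0.06 -1.04] | pos [ 0.5812 -0.0289  0.1266] q6 -1.5 F [0.3011 0.9575 0.042 ] gap -0.0 clk 5.85
```

View pics/w4.png

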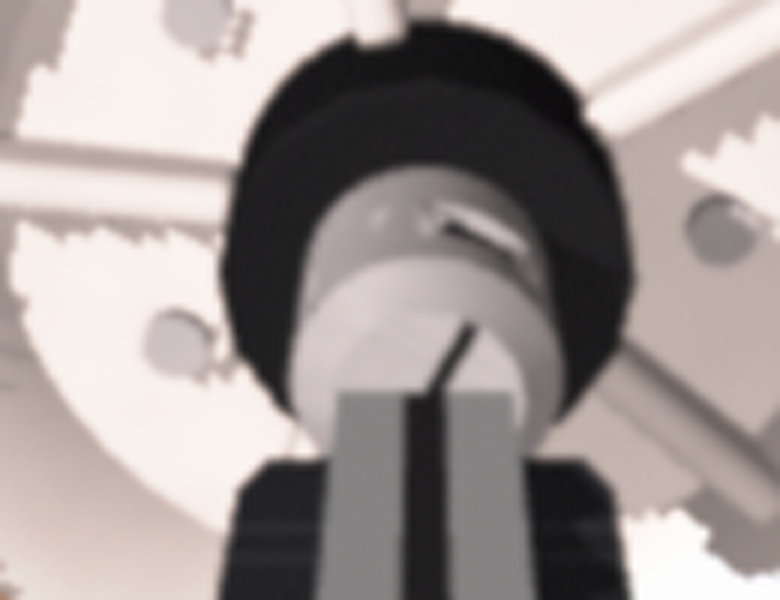

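The fingertips (410–510,395) are over the far half of the pin's end, with the saw line showing at (468,325). The hole's mouth is at (480,230), just above the hub, so the hole is near the low end of its range and contact should be very close.

>>> {"api": "arm_command", "payload": {
  "deltas": [
    {"tx": 0, "ty": 0, "tz": 0.06, "rx": 0, "ry": 0, "rz": 0, "claw": 0},
    {"tx": 0, "ty": 0, "tz": 0, "rx": 0, "ry": 0, "rz": 0, "claw": 0}
  ]
}}

```text
clock: 6.1
ee_pos: [0.5813, -0.0289, 0.126]
tcp_rot: [0.46, -3.108, -0.0]
contact_force: [-0.3, -0.3, 0.0]
finger_gap: 0.0001
gripper_force: 0.0
```

>>> {"api": "arm_command", "payload": {
  "deltas": [
    {"tx": 0, "ty": 0, "tz": 0.06, "rx": 0, "ry": 0, "rz": 0, "claw": 0},
    {"tx": 0, "ty": 0, "tz": 0, "rx": 0, "ry": 0, "rz": 0, "claw": 0}
  ]
}}

```text
clock: 6.3
ee_pos: [0.5812, -0.0289, 0.1254]
tcp_rot: [0.46, -3.108, -0.0]
contact_force: [0.0, -0.2, 0.1]
finger_gap: 0.0003
gripper_force: 0.0
```

>>> {"api": "arm_command", "payload": {
  "deltas": [
    {"tx": 0, "ty": 0, "tz": 0.08, "rx": 0, "ry": 0, "rz": 0, "claw": 0},
    {"tx": 0, "ty": 0, "tz": 0, "rx": 0, "ry": 0, "rz": 0, "claw": 0}
  ]
}}

```text
clock: 6.5
ee_pos: [0.5812, -0.0289, 0.1246]
tcp_rot: [0.46, -3.108, -0.0]
contact_force: [-0.2, 0.2, 0.7]
finger_gap: 0.0001
gripper_force: 0.0
```

>>> {"api": "arm_command", "payload": {
  "deltas": [
    {"tx": 0, "ty": 0, "tz": 0.08, "rx": 0, "ry": 0, "rz": 0, "claw": 0},
    {"tx": 0, "ty": 0, "tz": 0, "rx": 0, "ry": 0, "rz": 0, "claw": 0}
  ]
}}

```text
clock: 6.7
ee_pos: [0.5812, -0.0289, 0.1238]
tcp_rot: [0.46, -3.108, -0.0]
contact_force: [-0.1, -0.0, 0.1]
finger_gap: 0.0002
gripper_force: 0.0
```

>>> {"api": "arm_command", "payload": {
  "deltas": [
    {"tx": 0, "ty": 0, "tz": 0.08, "rx": 0, "ry": 0, "rz": 0, "claw": 0},
    {"tx": 0, "ty": 0, "tz": 0, "rx": 0, "ry": 0, "rz": 0, "claw": 0}
  ]
}}

```text
clock: 6.9
ee_pos: [0.5812, -0.0289, 0.123]
tcp_rot: [0.46, -3.108, -0.0]
contact_force: [0.2, -0.7, 0.3]
finger_gap: 0.0001
gripper_force: 0.0
```

>>> {"api": "arm_command", "payload": {
  "deltas": [
    {"tx": 0, "ty": 0, "tz": 0.08, "rx": 0, "ry": 0, "rz": 0, "claw": 0},
    {"tx": 0, "ty": 0, "tz": 0, "rx": 0, "ry": 0, "rz": 0, "claw": 0}
  ]
}}

```text
clock: 7.1
ee_pos: [0.5812, -0.0289, 0.1221]
tcp_rot: [0.46, -3.107, -0.0]
contact_force: [-1.0, 0.6, 0.3]
finger_gap: -0.0001
gripper_force: 0.0
```

>>> {"api": "arm_command", "payload": {
  "deltas": [
    {"tx": 0, "ty": 0, "tz": 0.08, "rx": 0, "ry": 0, "rz": 0, "claw": 0},
    {"tx": 0, "ty": 0, "tz": 0, "rx": 0, "ry": 0, "rz": 0, "claw": 0}
  ]
}}

```text
clock: 7.3
ee_pos: [0.5812, -0.0289, 0.1214]
tcp_rot: [0.46, -3.108, -0.0]
contact_force: [0.2, 0.4, 0.7]
finger_gap: -0.0003
gripper_force: 0.0
```

>>> {"api": "arm_command", "payload": {
  "deltas": [
    {"tx": 0, "ty": 0, "tz": 0.08, "rx": 0, "ry": 0, "rz": 0, "claw": 0},
    {"tx": 0, "ty": 0, "tz": 0, "rx": 0, "ry": 0, "rz": 0, "claw": 0}
  ]
}}

```text
clock: 7.5
ee_pos: [0.5812, -0.0289, 0.1205]
tcp_rot: [0.46, -3.108, -0.0]
contact_force: [-0.5, -0.4, -0.5]
finger_gap: 0.0001
gripper_force: 0.0
```

```bash
python3 - <<'E'
from h import *
im=manip.read_camera("wrist");np.save("w5.npy",im)
a=cv2.resize(im[170:270,180:310],(780,600),interpolation=cv2.INTER_CUBIC)
s=manip.read_camera("side");np.save("s5.npy",s);b=s[140:215,245:330]
cv2.imwrite("pics/w5.png",np.hstack([cv2.resize(a,(400,308)),cv2.resize(b,(349,308),interpolation=cv2.INTER_CUBIC)]))
P=manip.camera_params("wrist")
for z in (.105,.11,.115): print(onz("wrist",(236,251.5),z,P)) 
E
```

```text
[ 0.5882 -0.0251  0.105 ]
[ 0.586  -0.0258  0.11  ]
[ 0.5837 -0.0265  0.115 ]
```

View pics/w5.png

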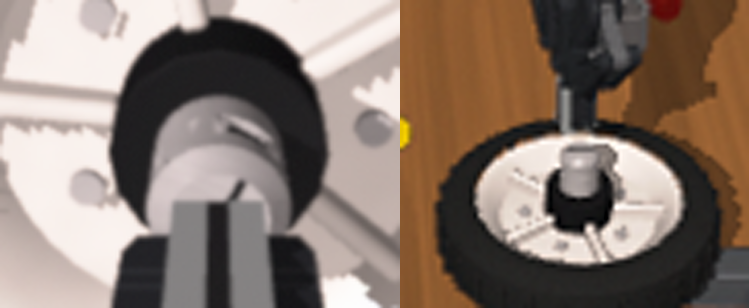

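The right half (side view) shows the fingertips at about (573,130), above and slightly to the −x side of the pin's end at (585,152). They're still clear of it, so I'll triangulate.

```bash
python3 - <<'E'
from h import *
def tri(rs):
    A=0;b=0
    for o,d in rs:
        d=d/np.linalg.norm(d);M=np.eye(3)-np.outer(d,d);A=A+M;b=b+M@o
    return np.linalg.solve(A,b)
s=manip.read_state();Rm=R.from_rotvec(s["tcp_rot"]).as_matrix();P=manip.camera_params("wrist")
tip=tri([ray("wrist",(235,251.5),P),ray("side",(171.7,287.1))]);print("tip",tip,Rm.T@(tip-s["ee_pos"]))
print("expected tip in side",proj("side",s["ee_pos"]+Rm@[0,0,.011]))
# pin end seen in w2 pose (.5844,-.0289,.12): camera then; use stored rays
Ps=dict(P);
def camat(pos,rv):
    Rr=R.from_rotvec(rv).as_matrix();T=np.array(P["pose"]).copy()
    T[:3,3]=np.array(pos)+Rr@Rm.T@(T[:3,3]-s["ee_pos"]);T[:3,:3]=Rr@Rm.T@T[:3,:3];return {**P,"pose":T}
A=camat([.5816,-.024,.2589],[.464,-3.105,0]);B=camat([.5837,-.0305,.1422],[-.459,3.105,0])
r1=ray("wrist",(171.4,245.4),A);r2=ray("wrist",(218.5,254.9),B);r3=ray("side",(177,290.1))
print(tri([r1,r2]),tri([r1,r3]),tri([r2,r3]),tri([r1,r2,r3]))
E
```

```text
tip [ 0.5784 -0.0283  0.1321] [ 0.0025  0.0014 -0.0114]
expected tip in side [np.float64(179.25960660118918), np.float64(287.05526278399134)]
[ 0.5867 -0.0259  0.1094] [ 0.5876 -0.0263  0.1139] [ 0.5875 -0.0256  0.1128] [ 0.5869 -0.0261  0.1131]
```

>>> {"api": "arm_command", "payload": {
  "deltas": [
    {"tx": -0.3, "ty": 0.1, "tz": 0.4, "rx": 0, "ry": 0, "rz": 0, "claw": 0},
    {"tx": 0, "ty": 0, "tz": 0.3, "rx": 0, "ry": 0, "rz": 0, "claw": 0},
    {"tx": 0, "ty": 0, "tz": 0, "rx": 0, "ry": 0, "rz": 0, "claw": 0}
  ]
}}

```text
clock: 7.9
ee_pos: [0.5835, -0.027, 0.1128]
tcp_rot: [0.46, -3.106, -0.0]
contact_force: [-0.1, -0.1, 0.5]
finger_gap: 0.0002
gripper_force: 0.0
```

>>> {"api": "arm_command", "payload": {
  "deltas": [
    {"tx": 0, "ty": 0, "tz": 0.1, "rx": 0, "ry": 0, "rz": 0, "claw": 0},
    {"tx": 0, "ty": 0, "tz": 0, "rx": 0, "ry": 0, "rz": 0, "claw": 0}
  ]
}}

```text
clock: 8.1
ee_pos: [0.5838, -0.0271, 0.1126]
tcp_rot: [0.46, -3.108, -0.0]
contact_force: [-0.3, -0.7, 0.0]
finger_gap: 0.0003
gripper_force: 0.0
```

>>> {"api": "arm_command", "payload": {
  "deltas": [
    {"tx": 0, "ty": 0, "tz": 0.1, "rx": 0, "ry": 0, "rz": 0, "claw": 0},
    {"tx": 0, "ty": 0, "tz": 0, "rx": 0, "ry": 0, "rz": 0, "claw": 0}
  ]
}}

```text
clock: 8.3
ee_pos: [0.5838, -0.0271, 0.1116]
tcp_rot: [0.46, -3.108, -0.0]
contact_force: [0.3, -0.0, 0.0]
finger_gap: 0.0001
gripper_force: 0.0
```

>>> {"api": "arm_command", "payload": {
  "deltas": [
    {"tx": 0, "ty": 0, "tz": 0.1, "rx": 0, "ry": 0, "rz": 0, "claw": 0},
    {"tx": 0, "ty": 0, "tz": 0, "rx": 0, "ry": 0, "rz": 0, "claw": 0}
  ]
}}

```text
clock: 8.5
ee_pos: [0.5838, -0.0271, 0.1106]
tcp_rot: [0.46, -3.108, -0.0]
contact_force: [0.9, -0.5, -0.8]
finger_gap: 0.0004
gripper_force: 0.0
```

>>> {"api": "arm_command", "payload": {
  "deltas": [
    {"tx": 0, "ty": 0, "tz": 0.1, "rx": 0, "ry": 0, "rz": 0, "claw": 0},
    {"tx": 0, "ty": 0, "tz": 0, "rx": 0, "ry": 0, "rz": 0, "claw": 0}
  ]
}}

```text
clock: 8.7
ee_pos: [0.5838, -0.0271, 0.1095]
tcp_rot: [0.46, -3.108, -0.0]
contact_force: [-0.1, 0.4, 0.2]
finger_gap: 0.0002
gripper_force: 0.0
```

>>> {"api": "arm_command", "payload": {
  "deltas": [
    {"tx": 0, "ty": 0, "tz": 0.1, "rx": 0, "ry": 0, "rz": 0, "claw": 0},
    {"tx": 0, "ty": 0, "tz": 0, "rx": 0, "ry": 0, "rz": 0, "claw": 0}
  ]
}}

```text
clock: 8.9
ee_pos: [0.5838, -0.027, 0.1085]
tcp_rot: [0.46, -3.108, -0.0]
contact_force: [0.3, -0.1, -0.5]
finger_gap: 0.0001
gripper_force: 0.0
```

>>> {"api": "arm_command", "payload": {
  "deltas": [
    {"tx": 0, "ty": 0, "tz": 0.1, "rx": 0, "ry": 0, "rz": 0, "claw": 0},
    {"tx": 0, "ty": 0, "tz": 0, "rx": 0, "ry": 0, "rz": 0, "claw": 0}
  ]
}}

```text
clock: 9.1
ee_pos: [0.5838, -0.0271, 0.1075]
tcp_rot: [0.46, -3.108, -0.0]
contact_force: [-0.5, -0.4, 0.3]
finger_gap: 0.0001
gripper_force: 0.0
```

>>> {"api": "arm_command", "payload": {
  "deltas": [
    {"tx": 0, "ty": 0, "tz": 0.08, "rx": 0, "ry": 0, "rz": 0, "claw": 0},
    {"tx": 0, "ty": 0, "tz": 0, "rx": 0, "ry": 0, "rz": 0, "claw": 0}
  ]
}}

```text
clock: 9.3
ee_pos: [0.5838, -0.0271, 0.1068]
tcp_rot: [0.46, -3.108, -0.0]
contact_force: [1.0, 0.4, -0.6]
finger_gap: -0.0
gripper_force: 0.0
```

>>> {"api": "arm_command", "payload": {
  "deltas": [
    {"tx": 0, "ty": 0, "tz": 0.08, "rx": 0, "ry": 0, "rz": 0, "claw": 0},
    {"tx": 0, "ty": 0, "tz": 0, "rx": 0, "ry": 0, "rz": 0, "claw": 0}
  ]
}}

```text
clock: 9.5
ee_pos: [0.5838, -0.0271, 0.106]
tcp_rot: [0.46, -3.108, -0.0]
contact_force: [-0.5, -0.4, 0.3]
finger_gap: -0.0001
gripper_force: 0.0
```

>>> {"api": "arm_command", "payload": {
  "deltas": [
    {"tx": 0, "ty": 0, "tz": 0.08, "rx": 0, "ry": 0, "rz": 0, "claw": 0},
    {"tx": 0, "ty": 0, "tz": 0, "rx": 0, "ry": 0, "rz": 0, "claw": 0}
  ]
}}

```text
clock: 9.7
ee_pos: [0.5838, -0.0271, 0.1052]
tcp_rot: [0.46, -3.108, -0.0]
contact_force: [-0.4, 0.8, -0.6]
finger_gap: 0.0002
gripper_force: 0.0
```

```bash
python3 - <<'E'
from h import *
im=manip.read_camera("wrist");np.save("w6.npy",im)
a=cv2.resize(im[190:250,210:290],(400,300),interpolation=cv2.INTER_CUBIC)
s=manip.read_camera("side");b=s[150:200,265:315]
cv2.imwrite("pics/w6.png",np.hstack([a,cv2.resize(b,(300,300),interpolation=cv2.INTER_CUBIC)]))
E
```

```text
(no output)
```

View pics/w6.png

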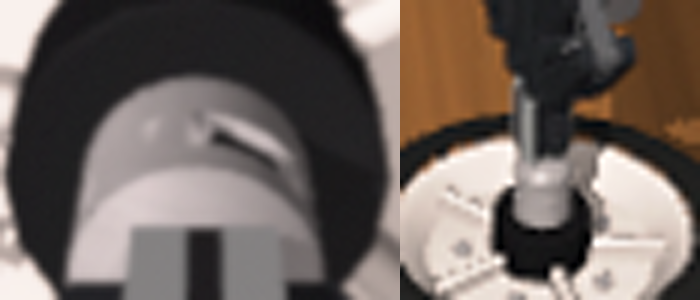

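The side half shows the fingertips at (535,155), almost on the pin's end at about (542,168). I'll keep going down in small steps.

>>> {"api": "arm_command", "payload": {
  "deltas": [
    {"tx": 0, "ty": 0, "tz": 0.08, "rx": 0, "ry": 0, "rz": 0, "claw": 0},
    {"tx": 0, "ty": 0, "tz": 0, "rx": 0, "ry": 0, "rz": 0, "claw": 0}
  ]
}}

```text
clock: 10.0
ee_pos: [0.5838, -0.0271, 0.1044]
tcp_rot: [0.46, -3.108, -0.0]
contact_force: [0.1, 0.2, 0.4]
finger_gap: -0.0002
gripper_force: 0.0
```

>>> {"api": "arm_command", "payload": {
  "deltas": [
    {"tx": 0, "ty": 0, "tz": 0.08, "rx": 0, "ry": 0, "rz": 0, "claw": 0},
    {"tx": 0, "ty": 0, "tz": 0, "rx": 0, "ry": 0, "rz": 0, "claw": 0}
  ]
}}

```text
clock: 10.2
ee_pos: [0.5838, -0.0271, 0.1035]
tcp_rot: [0.46, -3.108, -0.0]
contact_force: [-0.2, -0.3, 0.3]
finger_gap: -0.0002
gripper_force: 0.0
```

>>> {"api": "arm_command", "payload": {
  "deltas": [
    {"tx": 0, "ty": 0, "tz": 0.08, "rx": 0, "ry": 0, "rz": 0, "claw": 0},
    {"tx": 0, "ty": 0, "tz": 0, "rx": 0, "ry": 0, "rz": 0, "claw": 0}
  ]
}}

```text
clock: 10.4
ee_pos: [0.5838, -0.0271, 0.1028]
tcp_rot: [0.46, -3.108, -0.0]
contact_force: [0.2, -0.3, -0.7]
finger_gap: -0.0002
gripper_force: 0.0
```

>>> {"api": "arm_command", "payload": {
  "deltas": [
    {"tx": 0, "ty": 0, "tz": 0.08, "rx": 0, "ry": 0, "rz": 0, "claw": 0},
    {"tx": 0, "ty": 0, "tz": 0, "rx": 0, "ry": 0, "rz": 0, "claw": 0}
  ]
}}

```text
clock: 10.6
ee_pos: [0.5839, -0.0271, 0.1021]
tcp_rot: [-0.46, 3.108, -0.0]
contact_force: [-0.1, 0.1, 0.5]
finger_gap: 0.0001
gripper_force: 0.2
```

>>> {"api": "arm_command", "payload": {
  "deltas": [
    {"tx": 0, "ty": 0, "tz": 0.06, "rx": 0, "ry": 0, "rz": 0, "claw": 0},
    {"tx": 0, "ty": 0, "tz": 0, "rx": 0, "ry": 0, "rz": 0, "claw": 0}
  ]
}}

```text
clock: 10.8
ee_pos: [0.584, -0.0271, 0.1021]
tcp_rot: [-0.46, 3.107, -0.0]
contact_force: [-1.3, -0.4, 3.9]
finger_gap: 0.0002
gripper_force: 2.3
```

>>> {"api": "arm_command", "payload": {
  "deltas": [
    {"tx": 0, "ty": 0, "tz": 0.04, "rx": 0, "ry": 0, "rz": 0, "claw": 0},
    {"tx": 0, "ty": 0, "tz": 0, "rx": 0, "ry": 0, "rz": 0, "claw": 0}
  ]
}}

```text
clock: 11.0
ee_pos: [0.584, -0.0271, 0.102]
tcp_rot: [-0.46, 3.107, -0.0]
contact_force: [-3.1, 0.5, 7.2]
finger_gap: 0.0
gripper_force: 3.4
```

>>> {"api": "arm_command", "payload": {
  "deltas": [
    {"tx": 0, "ty": 0, "tz": -4.0, "rx": 0, "ry": 0, "rz": 0, "claw": 0},
    {"tx": 0.1, "ty": 4.0, "tz": -2, "rx": 0, "ry": 0, "rz": 0, "claw": 0},
    {"tx": 0.1, "ty": 4.4, "tz": 0, "rx": 0, "ry": 0, "rz": 0, "claw": 0},
    {"tx": 0.1, "ty": 4.4, "tz": 0, "rx": 0, "ry": 0, "rz": 0, "claw": 0},
    {"tx": 0.1, "ty": 4.4, "tz": 0, "rx": 0, "ry": 0, "rz": 0, "claw": 0},
    {"tx": 0.1, "ty": 4.4, "tz": 3, "rx": 0, "ry": 0, "rz": 0, "claw": 0},
    {"tx": 0.1, "ty": 4.3, "tz": 3, "rx": 0, "ry": 0, "rz": 0, "claw": 0},
    {"tx": 0.1, "ty": 4.3, "tz": 3, "rx": 0, "ry": 0, "rz": 0, "claw": 0},
    {"tx": 0, "ty": 0, "tz": 4, "rx": 0, "ry": 0, "rz": 0, "claw": 0},
    {"tx": 0, "ty": 0, "tz": 0, "rx": 0, "ry": 0, "rz": 0, "claw": 0},
    {"tx": 0, "ty": 0, "tz": 0, "rx": 0, "ry": 0, "rz": 0, "claw": 0}
  ]
}}

```text
clock: 12.1
ee_pos: [0.492, 0.2531, 0.036]
tcp_rot: [0.46, -3.107, 0.002]
contact_force: [0.1, -0.2, 0.9]
finger_gap: -0.0002
gripper_force: 0.0
```

```bash
python3 - <<'E'
from h import *
P=manip.camera_params("wrist");im=manip.read_camera("wrist");np.save("w7.npy",im)
for r in manip.pinpoint("wrist","washer_mid"): print(r,onz("wrist",r["at"],.0025,P))
g=cv2.cvtColor(im,cv2.COLOR_BGR2HSV);m=((g[...,1]<45)&(g[...,2]>110)).astype(np.uint8)
n,l,st,ce=cv2.connectedComponentsWithStats(m)
for i in range(1,n):
    if st[i,4]>150: print(st[i],ce[i])
to(.446,.2435,.0)
E
```

```text
[ 218   92   86   86 3954] [260.6148 134.0367]
[233 235  14  48 523] [240.1338 257.5793]
[255 236  14  48 520] [260.6596 258.1462]
rz 0 then t cm [4.86 0.39 3.78] | pos [0.4935 0.2537 0.0379] q6 -2.04 F [-0.3156  0.1294 -0.0524] gap -0.0002 clk 12.2
```

```bash
python3 - <<'E'
from h import *
P=manip.camera_params("wrist");p=onz("wrist",(134.7,260.6),.004,P);print(p);to(p[0],p[1],-.01)
E
```

```text
[0.4461 0.2467 0.004 ]
rz 0 then t cm [4.76 0.69 4.78] | pos [0.4935 0.2537 0.0379] q6 -2.04 F [-0.3156  0.1294 -0.0524] gap -0.0002 clk 12.2
```

>>> {"api": "arm_command", "payload": {
  "deltas": [
    {"tx": 0, "ty": 0, "tz": 2.3, "rx": 0, "ry": 0, "rz": 0, "claw": 0},
    {"tx": 0, "ty": 0, "tz": 2.0, "rx": 0, "ry": 0, "rz": 0, "claw": 0},
    {"tx": 0, "ty": 0, "tz": 0, "rx": 0, "ry": 0, "rz": 0, "claw": 0},
    {"tx": 0, "ty": 0, "tz": 0, "rx": 0, "ry": 0, "rz": 0, "claw": 0}
  ]
}}

```text
clock: 12.6
ee_pos: [0.4931, 0.2537, -0.0055]
tcp_rot: [-0.459, 3.106, 0.001]
contact_force: [-0.9, -0.2, 0.5]
finger_gap: 0.0004
gripper_force: 0.0
```

>>> {"api": "arm_command", "payload": {
  "deltas": [
    {"tx": 0, "ty": 0, "tz": 0.2, "rx": 0, "ry": 0, "rz": 0, "claw": 0},
    {"tx": 0, "ty": 0, "tz": 0, "rx": 0, "ry": 0, "rz": 0, "claw": 0}
  ]
}}

```text
clock: 12.8
ee_pos: [0.4926, 0.254, -0.0081]
tcp_rot: [-0.459, 3.106, 0.002]
contact_force: [-0.1, -0.7, 0.1]
finger_gap: 0.0001
gripper_force: 0.0
```

>>> {"api": "arm_command", "payload": {
  "deltas": [
    {"tx": 0, "ty": 0, "tz": 0.2, "rx": 0, "ry": 0, "rz": 0, "claw": 0},
    {"tx": 0, "ty": 0, "tz": 0, "rx": 0, "ry": 0, "rz": 0, "claw": 0}
  ]
}}

```text
clock: 13.0
ee_pos: [0.4918, 0.2537, -0.0112]
tcp_rot: [-0.46, 3.108, 0.0]
contact_force: [0.1, -0.1, -0.0]
finger_gap: 0.0
gripper_force: 0.0
```

>>> {"api": "arm_command", "payload": {
  "deltas": [
    {"tx": 0, "ty": 0, "tz": 0.15, "rx": 0, "ry": 0, "rz": 0, "claw": 0},
    {"tx": 0, "ty": 0, "tz": 0, "rx": 0, "ry": 0, "rz": 0, "claw": 0}
  ]
}}

```text
clock: 13.2
ee_pos: [0.4917, 0.2535, -0.013]
tcp_rot: [0.46, -3.107, 0.0]
contact_force: [-0.2, -0.0, 0.5]
finger_gap: 0.0002
gripper_force: 0.0
```

>>> {"api": "arm_command", "payload": {
  "deltas": [
    {"tx": 0, "ty": 0, "tz": 0.15, "rx": 0, "ry": 0, "rz": 0, "claw": 0},
    {"tx": 0, "ty": 0, "tz": 0, "rx": 0, "ry": 0, "rz": 0, "claw": 0}
  ]
}}

```text
clock: 13.4
ee_pos: [0.4917, 0.2535, -0.0145]
tcp_rot: [0.46, -3.107, 0.0]
contact_force: [-0.3, -1.1, 1.1]
finger_gap: 0.0001
gripper_force: 0.0
```

>>> {"api": "arm_command", "payload": {
  "deltas": [
    {"tx": 0, "ty": 0, "tz": 0.15, "rx": 0, "ry": 0, "rz": 0, "claw": 0},
    {"tx": 0, "ty": 0, "tz": 0, "rx": 0, "ry": 0, "rz": 0, "claw": 0}
  ]
}}

```text
clock: 13.6
ee_pos: [0.4917, 0.2535, -0.016]
tcp_rot: [0.46, -3.107, 0.0]
contact_force: [0.0, 0.3, -0.3]
finger_gap: -0.0002
gripper_force: 0.0
```

>>> {"api": "arm_command", "payload": {
  "deltas": [
    {"tx": 0, "ty": 0, "tz": 0.15, "rx": 0, "ry": 0, "rz": 0, "claw": 0},
    {"tx": 0, "ty": 0, "tz": 0, "rx": 0, "ry": 0, "rz": 0, "claw": 0}
  ]
}}

```text
clock: 13.8
ee_pos: [0.4917, 0.2535, -0.0175]
tcp_rot: [0.46, -3.107, 0.0]
contact_force: [-0.1, -0.2, 0.3]
finger_gap: -0.0001
gripper_force: 0.0
```

>>> {"api": "arm_command", "payload": {
  "deltas": [
    {"tx": 0, "ty": 0, "tz": 0.15, "rx": 0, "ry": 0, "rz": 0, "claw": 0},
    {"tx": 0, "ty": 0, "tz": 0, "rx": 0, "ry": 0, "rz": 0, "claw": 0}
  ]
}}

```text
clock: 14.0
ee_pos: [0.4919, 0.2537, -0.0183]
tcp_rot: [-0.46, 3.107, 0.0]
contact_force: [-1.1, -0.6, 5.0]
finger_gap: 0.0002
gripper_force: 2.1
```

>>> {"api": "arm_command", "payload": {
  "deltas": [
    {"tx": 0, "ty": 0, "tz": 0.1, "rx": 0, "ry": 0, "rz": 0, "claw": 0},
    {"tx": 0, "ty": 0, "tz": 0, "rx": 0, "ry": 0, "rz": 0, "claw": 0}
  ]
}}

```text
clock: 14.2
ee_pos: [0.492, 0.2537, -0.0183]
tcp_rot: [-0.461, 3.107, 0.0]
contact_force: [-5.7, -1.5, 12.2]
finger_gap: -0.0003
gripper_force: 5.9
```

>>> {"api": "arm_command", "payload": {
  "deltas": [
    {"tx": 0, "ty": 0, "tz": -4, "rx": 0, "ry": 0, "rz": 0, "claw": 6.5},
    {"tx": 2.3, "ty": 0.3, "tz": 0, "rx": 0, "ry": 0, "rz": 0, "claw": 6.5},
    {"tx": 2.3, "ty": 0.2, "tz": 0, "rx": 0, "ry": 0, "rz": 0, "claw": 6.5},
    {"tx": 0, "ty": 0, "tz": 0, "rx": 0, "ry": 0, "rz": 0, "claw": 6.5},
    {"tx": 0, "ty": 0, "tz": 0, "rx": 0, "ry": 0, "rz": 0, "claw": 6.5}
  ]
}}

```text
clock: 14.7
ee_pos: [0.4464, 0.2452, 0.0204]
tcp_rot: [-0.461, 3.107, 0.0]
contact_force: [0.4, 0.6, 1.2]
finger_gap: 0.0649
gripper_force: 0.0
```

```bash
python3 - <<'E'
from h import *
P=manip.camera_params("wrist");im=manip.read_camera("wrist");np.save("w8.npy",im)
g=cv2.cvtColor(im,cv2.COLOR_BGR2HSV);m=((g[...,1]<45)&(g[...,2]>110)).astype(np.uint8)
n,l,st,ce=cv2.connectedComponentsWithStats(m)
for i in range(1,n):
    if st[i,4]>150: print(st[i],ce[i],onz("wrist",ce[i][::-1],.004,P))
to(.4465,.2455,-.0215)
E
```

```text
[ 208  179   87   82 3758] [250.6397 219.269 ] [0.4439 0.2456 0.004 ]
[136 242  35  54 597] [151.9732 267.5595] [0.4907 0.1984 0.004 ]
[331 242  35  55 622] [349.1672 268.9711] [0.4575 0.3112 0.004 ]
rz 0 then t cm [0.02 0.02 4.18] | pos [0.4468 0.2453 0.0203] q6 -2.09 F [-0.6774  0.1818 -0.048 ] gap 0.0651 clk 14.75
```

>>> {"api": "arm_command", "payload": {
  "deltas": [
    {"tx": 0.2, "ty": 0, "tz": 2.5, "rx": 0, "ry": 0, "rz": 0, "claw": 6.5},
    {"tx": 0, "ty": 0, "tz": 1.7, "rx": 0, "ry": 0, "rz": 0, "claw": 6.5},
    {"tx": 0, "ty": 0, "tz": 0, "rx": 0, "ry": 0, "rz": 0, "claw": 6.5},
    {"tx": 0, "ty": 0, "tz": 0, "rx": 0, "ry": 0, "rz": 0, "claw": 4.5},
    {"tx": 0, "ty": 0, "tz": 0, "rx": 0, "ry": 0, "rz": 0, "claw": 4.5},
    {"tx": 0, "ty": 0, "tz": 0, "rx": 0, "ry": 0, "rz": 0, "claw": 4.5},
    {"tx": 0, "ty": 0, "tz": 0, "rx": 0, "ry": 0, "rz": 0, "claw": 4.5}
  ],
  "grip_force": 40
}}

```text
clock: 15.45
ee_pos: [0.4456, 0.2452, -0.0208]
tcp_rot: [-0.46, 3.105, 0.002]
contact_force: [1.4, -0.3, 4.7]
finger_gap: 0.0477
gripper_force: 43.8
```

>>> {"api": "arm_command", "payload": {
  "deltas": [
    {"tx": 0, "ty": 0, "tz": -4, "rx": 0, "ry": 0, "rz": 0, "claw": 4.5},
    {"tx": 0, "ty": 0, "tz": -4, "rx": 0, "ry": 0, "rz": 0, "claw": 4.5},
    {"tx": -0.7, "ty": -4.2, "tz": -2.5, "rx": 0, "ry": 0, "rz": 0, "claw": 4.5},
    {"tx": -0.7, "ty": -4.2, "tz": -2.5, "rx": 0, "ry": 0, "rz": 0, "claw": 4.5},
    {"tx": -0.8, "ty": -4.4, "tz": -2.2, "rx": 0, "ry": 0, "rz": 0, "claw": 4.5},
    {"tx": -0.8, "ty": -4.4, "tz": 0, "rx": 0, "ry": 0, "rz": 0, "claw": 4.5},
    {"tx": -0.8, "ty": -4.4, "tz": 0, "rx": 0, "ry": 0, "rz": 0, "claw": 4.5},
    {"tx": -0.7, "ty": -4.4, "tz": 0, "rx": 0, "ry": 0, "rz": 0, "claw": 4.5},
    {"tx": -0.7, "ty": -4.2, "tz": 0, "rx": 0, "ry": 0, "rz": 0, "claw": 4.5},
    {"tx": 0, "ty": 0, "tz": 0, "rx": 0, "ry": 0, "rz": 0, "claw": 4.5},
    {"tx": 0, "ty": 0, "tz": 0, "rx": 0, "ry": 0, "rz": 0, "claw": 4.5},
    {"tx": 0, "ty": 0, "tz": 0, "rx": 0, "ry": 0, "rz": 0, "claw": 4.5}
  ]
}}

```text
clock: 16.65
ee_pos: [0.5811, -0.0289, 0.1298]
tcp_rot: [0.46, -3.107, -0.001]
contact_force: [-0.2, -0.0, -0.7]
finger_gap: 0.0472
gripper_force: 41.6
```

```bash
python3 - <<'E'
from h import *
P=manip.camera_params("wrist");im=manip.read_camera("wrist");np.save("w9.npy",im)
g=cv2.cvtColor(im,cv2.COLOR_BGR2GRAY);
to(.583,-.0285,.1)
cv2.imwrite("pics/w9.png",cv2.resize(im[130:290,140:370],(805,560)[:2] and (800,557),interpolation=cv2.INTER_CUBIC))
E
```

```text
rz 0 then t cm [-0.18 -0.04  3.  ] | pos [ 0.5811 -0.0286  0.13  ] q6 -1.49 F [ 0.2171 -0.4222 -0.0314] gap 0.0471 clk 16.7
```

View pics/w9.png

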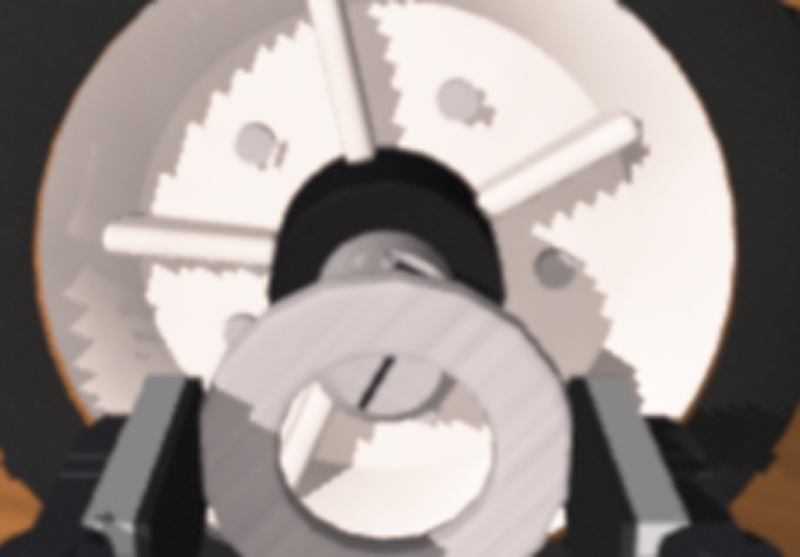

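The washer is held level with its hole centred on (387,446). Below it the pin's end shows at about (382,380), so sideways alignment is good. I'll work out how far they differ along tool x.

```bash
python3 - <<'E'
from h import *
P=manip.camera_params("wrist");f=lambda x,y:(130+y/3.481-.35,140+x/3.478-.35)
s=manip.read_state();Rm=R.from_rotvec(s["tcp_rot"]).as_matrix()
for z in(.118,.1204): p=onz("wrist",f(382,380),z,P);print("pin",p,Rm.T@(p-s["ee_pos"]))
for a in[(387,446)]:
  for z in(.150,.1533): w=onz("wrist",f(*a),z+.0,P);print("washer",w,Rm.T@(w-s["ee_pos"]))
for z in(.118,.1204):
  a=onz("wrist",f(392,358),z,P);b=onz("wrist",f(365,408),z,P);print("line",np.degrees(np.arctan2(*(b-a)[[1,0]])),np.linalg.norm(a-b))
E
```

```text
pin [ 0.5884 -0.0259  0.118 ] [-0.0078  0.0005  0.012 ]
pin [ 0.5873 -0.0263  0.1204] [-0.0066  0.0005  0.0096]
washer [ 0.5826 -0.0269  0.15  ] [-0.0019  0.0012 -0.02  ]
washer [ 0.5809 -0.0275  0.1533] [-0.0001  0.0012 -0.0233]
line -9.33195602426436 0.009945599997380454
line -9.331956024264363 0.00980840763660574
```

>>> {"api": "arm_command", "payload": {
  "deltas": [
    {"tx": -0.3, "ty": 0.1, "tz": 1.4, "rx": 0, "ry": 0, "rz": 0, "claw": 4.5},
    {"tx": 0, "ty": 0, "tz": 1.4, "rx": 0, "ry": 0, "rz": 0, "claw": 4.5},
    {"tx": 0, "ty": 0, "tz": 0, "rx": 0, "ry": 0, "rz": 0, "claw": 4.5},
    {"tx": 0, "ty": 0, "tz": 0.2, "rx": 0, "ry": 0, "rz": 0, "claw": 4.5},
    {"tx": 0, "ty": 0, "tz": 0.2, "rx": 0, "ry": 0, "rz": 0, "claw": 4.5},
    {"tx": 0, "ty": 0, "tz": 0.2, "rx": 0, "ry": 0, "rz": 0, "claw": 4.5},
    {"tx": 0, "ty": 0, "tz": 0, "rx": 0, "ry": 0, "rz": 0, "claw": 4.5}
  ]
}}

```text
clock: 17.4
ee_pos: [0.5842, -0.0276, 0.0963]
tcp_rot: [-0.46, 3.108, 0.0]
contact_force: [-0.2, -0.3, -0.7]
finger_gap: 0.0474
gripper_force: 41.6
```

>>> {"api": "arm_command", "payload": {
  "deltas": [
    {"tx": 0, "ty": 0, "tz": 0.2, "rx": 0, "ry": 0, "rz": 0, "claw": 4.5},
    {"tx": 0, "ty": 0, "tz": 0.2, "rx": 0, "ry": 0, "rz": 0, "claw": 4.5},
    {"tx": 0, "ty": 0, "tz": 0, "rx": 0, "ry": 0, "rz": 0, "claw": 4.5}
  ]
}}

```text
clock: 17.7
ee_pos: [0.584, -0.0278, 0.0918]
tcp_rot: [0.459, -3.107, -0.0]
contact_force: [0.4, 0.2, -0.7]
finger_gap: 0.0471
gripper_force: 41.6
```

>>> {"api": "arm_command", "payload": {
  "deltas": [
    {"tx": 0, "ty": 0, "tz": 0.5, "rx": 0, "ry": 0, "rz": 0, "claw": 4.5},
    {"tx": 0, "ty": 0, "tz": 0.5, "rx": 0, "ry": 0, "rz": 0, "claw": 4.5},
    {"tx": 0, "ty": 0, "tz": 0.5, "rx": 0, "ry": 0, "rz": 0, "claw": 4.5},
    {"tx": 0, "ty": 0, "tz": 0.3, "rx": 0, "ry": 0, "rz": 0, "claw": 4.5},
    {"tx": 0, "ty": 0, "tz": 0, "rx": 0, "ry": 0, "rz": 0, "claw": 4.5}
  ]
}}

```text
clock: 18.2
ee_pos: [0.5838, -0.0278, 0.0734]
tcp_rot: [0.46, -3.106, -0.0]
contact_force: [0.3, 0.2, -0.1]
finger_gap: 0.0476
gripper_force: 41.6
```

>>> {"api": "arm_command", "payload": {
  "deltas": [
    {"tx": 0, "ty": 0, "tz": 0.15, "rx": 0, "ry": 0, "rz": 0, "claw": 4.5},
    {"tx": 0, "ty": 0, "tz": 0, "rx": 0, "ry": 0, "rz": 0, "claw": 4.5}
  ]
}}

```text
clock: 18.4
ee_pos: [0.5843, -0.0277, 0.0727]
tcp_rot: [-0.46, 3.108, 0.0]
contact_force: [-0.5, -0.1, -0.7]
finger_gap: 0.0471
gripper_force: 41.6
```

>>> {"api": "arm_command", "payload": {
  "deltas": [
    {"tx": 0, "ty": 0, "tz": 0.1, "rx": 0, "ry": 0, "rz": 0, "claw": 4.5},
    {"tx": 0, "ty": 0, "tz": 0, "rx": 0, "ry": 0, "rz": 0, "claw": 4.5}
  ]
}}

```text
clock: 18.6
ee_pos: [0.5842, -0.0277, 0.0717]
tcp_rot: [-0.46, 3.108, 0.0]
contact_force: [-0.1, 0.2, -1.0]
finger_gap: 0.0473
gripper_force: 41.6
```

>>> {"api": "arm_command", "payload": {
  "deltas": [
    {"tx": 0, "ty": 0, "tz": 0.1, "rx": 0, "ry": 0, "rz": 0, "claw": 4.5},
    {"tx": 0, "ty": 0, "tz": 0, "rx": 0, "ry": 0, "rz": 0, "claw": 4.5}
  ]
}}

```text
clock: 18.8
ee_pos: [0.5844, -0.0277, 0.0712]
tcp_rot: [-0.46, 3.107, -0.0]
contact_force: [-0.9, 0.3, 2.7]
finger_gap: 0.0473
gripper_force: 41.8
```

>>> {"api": "arm_command", "payload": {
  "deltas": [
    {"tx": 0, "ty": 0, "tz": -0.1, "rx": 0, "ry": 0, "rz": 0, "claw": 6.2},
    {"tx": 0, "ty": 0, "tz": 0, "rx": 0, "ry": 0, "rz": 0, "claw": 6.5},
    {"tx": 0, "ty": 0, "tz": 0, "rx": 0, "ry": 0, "rz": 0, "claw": 6.5},
    {"tx": 0, "ty": 0, "tz": -4, "rx": 0, "ry": 0, "rz": 0, "claw": 6.5},
    {"tx": 0, "ty": 0, "tz": -4, "rx": 0, "ry": 0, "rz": 0, "claw": 6.5},
    {"tx": 0, "ty": 0, "tz": 0, "rx": 0, "ry": 0, "rz": 0.14, "claw": 6.0},
    {"tx": 0, "ty": 0, "tz": 0, "rx": 0, "ry": 0, "rz": 0.14, "claw": 6.0},
    {"tx": 0, "ty": 0, "tz": 0, "rx": 0, "ry": 0, "rz": 0.08, "claw": 6.0}
  ]
}}

```text
clock: 19.6
ee_pos: [0.5843, -0.0276, 0.1519]
tcp_rot: [0.112, 3.139, 0.001]
contact_force: [-0.0, 0.1, 0.7]
finger_gap: 0.0598
gripper_force: 0.0
```

```bash
python3 - <<'E'
from h import *
P=manip.camera_params("wrist");im=manip.read_camera("wrist");np.save("w10.npy",im)
g=cv2.cvtColor(im,cv2.COLOR_BGR2GRAY)
for r in manip.pinpoint("wrist","washer_mid"): print(r["at"],r["conf"],onz("wrist",r["at"],.0945,P))
for r in manip.pinpoint("side","washer_mid"): pass
manip.read_camera("side")
for r in manip.pinpoint("side","washer_mid"): print(r["at"],r["conf"],onz("side",r["at"],.0945))
to(.455,-.302,.06,np.radians(86.4))
E
```

```text
[1.3, 455.7] 0.67 [0.4706 0.1016 0.0945]
[181.8, 287.2] 0.56 [ 0.5829 -0.0208  0.0945]
[170.1, 241.2] 0.54 [0.4644 0.0392 0.0945]
[125.4, 214.3] 0.16 [0.3879 0.2721 0.0945]
rz -0.001 then t cm [ 11.17 -28.19   9.16] | pos [ 0.5842 -0.0277  0.1516] q6 -1.85 F [ 0.119  -0.1372 -0.203 ] gap 0.0604 clk 19.85
```

>>> {"api": "arm_command", "payload": {
  "deltas": [
    {"tx": 1.8, "ty": -4.4, "tz": 0, "rx": 0, "ry": 0, "rz": 0, "claw": 6.0},
    {"tx": 1.8, "ty": -4.4, "tz": 0, "rx": 0, "ry": 0, "rz": 0, "claw": 6.0},
    {"tx": 1.8, "ty": -4.4, "tz": 0, "rx": 0, "ry": 0, "rz": 0, "claw": 6.0},
    {"tx": 1.8, "ty": -4.4, "tz": 0, "rx": 0, "ry": 0, "rz": 0, "claw": 6.0},
    {"tx": 1.8, "ty": -4.0, "tz": 2, "rx": 0, "ry": 0, "rz": 0, "claw": 5.0},
    {"tx": 1.2, "ty": -3.6, "tz": 3, "rx": 0, "ry": 0, "rz": 0, "claw": 5.0},
    {"tx": 1.0, "ty": -3.0, "tz": 3, "rx": 0, "ry": 0, "rz": 0, "claw": 5.0},
    {"tx": 0, "ty": 0, "tz": 1.2, "rx": 0, "ry": 0, "rz": 0, "claw": 5.0},
    {"tx": 0, "ty": 0, "tz": 0, "rx": 0, "ry": 0, "rz": 0, "claw": 5.0},
    {"tx": 0, "ty": 0, "tz": 0, "rx": 0, "ry": 0, "rz": 0, "claw": 5.0}
  ]
}}

```text
clock: 20.85
ee_pos: [0.4547, -0.3015, 0.0605]
tcp_rot: [0.102, 3.139, -0.001]
contact_force: [0.1, 0.3, -0.8]
finger_gap: 0.0501
gripper_force: 0.0
```

```bash
cat > clip.py <<'E'
from h import *
import sys
P=manip.camera_params("wrist");im=manip.read_camera("wrist");np.save("w11.npy",im)
for l in("clip_tail","clip_bend"):
    for r in manip.pinpoint("wrist",l)[:3]: print(l,r["at"],round(r["conf"],2),onz("wrist",r["at"],.003,P))
g=cv2.cvtColor(im,cv2.COLOR_BGR2HSV);m=((g[...,1]<60)&(g[...,2]>90)).astype(np.uint8)
n,l,st,ce=cv2.connectedComponentsWithStats(m)
for i in range(1,n):
    if st[i,4]>120: print(i,st[i],ce[i].round(1))
np.save("lab.npy",l)
to(.4435,-.301,-.02)
E
python3 clip.py
```

```text
clip_tail [182.1, 242.6] 0.96 [ 0.4421 -0.3052  0.003 ]
clip_bend [255.7, 241.5] 0.62 [ 0.4974 -0.31    0.003 ]
1 [   0   14   51  109 4168] [20.8 71.2]
2 [ 219  145   57  150 2654] [246.1 215.6]
3 [160 239  30  52 621] [173.8 263.8]
4 [312 239  30  53 640] [327.1 264.7]
rz 0 then t cm [ 1.2  -0.04  8.12] | pos [ 0.4553 -0.3013  0.0612] q6 -1.34 F [0.0874 0.3424 0.1853] gap 0.0498 clk 21.0
```

```bash
python3 - <<'E'
from h import *
P=manip.camera_params("wrist");l=np.load("lab.npy");s=manip.read_state();Rm=R.from_rotvec(s["tcp_rot"]).as_matrix()
for r in range(146,296,6):
    c=np.flatnonzero(l[r]==2);runs=np.split(c,np.flatnonzero(np.diff(c)>1)+1)
    o=[]
    for k in runs:
        if len(k): 
            mid=(k[0]+k[-1])/2;o.append((k[0],k[-1],onz("wrist",(r,mid),.003,P)[:2].round(4).tolist()))
    print(r,o)
print("tool y yaw",np.degrees(np.arctan2(Rm[1,1],Rm[0,1])))
E
```

```text
146 [(np.int64(234), np.int64(245), [0.4183, -0.3053])]
152 [(np.int64(224), np.int64(255), [0.4223, -0.3055])]
158 [(np.int64(221), np.int64(230), [0.4257, -0.3151]), (np.int64(249), np.int64(258), [0.4269, -0.2966])]
164 [(np.int64(220), np.int64(227), [0.4296, -0.3167]), (np.int64(252), np.int64(260), [0.431, -0.2952])]
170 [(np.int64(220), np.int64(228), [0.4338, -0.3168]), (np.int64(254), np.int64(261), [0.4352, -0.2945])]
176 [(np.int64(221), np.int64(229), [0.438, -0.3165]), (np.int64(255), np.int64(262), [0.4394, -0.294])]
182 [(np.int64(222), np.int64(230), [0.4422, -0.3162]), (np.int64(256), np.int64(263), [0.4436, -0.2936])]
188 [(np.int64(224), np.int64(231), [0.4465, -0.3155]), (np.int64(257), np.int64(264), [0.4479, -0.2932])]
194 [(np.int64(225), np.int64(232), [0.4508, -0.3152]), (np.int64(258), np.int64(265), [0.4523, -0.2927])]
200 [(np.int64(226), np.int64(234), [0.4552, -0.3145]), (np.int64(255), np.int64(263), [0.4565, -0.2947])]
206 [(np.int64(227), np.int64(235), [0.4596, -0.3142]), (np.int64(253), np.int64(261), [0.4608, -0.2963])]
212 [(np.int64(229), np.int6
[... 743 characters left out ...]
.int64(245), [0.4971, -0.3097]), (np.int64(259), np.int64(266), [0.4981, -0.2945])]
260 [(np.int64(239), np.int64(246), [0.502, -0.3093]), (np.int64(258), np.int64(266), [0.5029, -0.2951])]
266 [(np.int64(240), np.int64(247), [0.507, -0.3089]), (np.int64(255), np.int64(263), [0.5078, -0.2976])]
272 [(np.int64(242), np.int64(249), [0.5121, -0.3078]), (np.int64(256), np.int64(266), [0.5129, -0.2964])]
278 [(np.int64(243), np.int64(250), [0.5172, -0.3074]), (np.int64(262), np.int64(272), [0.5182, -0.2922])]
284 [(np.int64(244), np.int64(251), [0.5224, -0.307]), (np.int64(267), np.int64(275), [0.5236, -0.2895])]
290 [(np.int64(246), np.int64(252), [0.5277, -0.3062])]
tool y yaw 86.31680390757134
```

>>> {"api": "arm_command", "payload": {
  "deltas": [
    {"tx": 0, "ty": 0, "tz": 0, "rx": 0, "ry": 0, "rz": -0.09, "claw": 4.6},
    {"tx": 0, "ty": 0, "tz": 0, "rx": 0, "ry": 0, "rz": -0.086, "claw": 4.6},
    {"tx": 1.35, "ty": -0.3, "tz": 2.5, "rx": 0, "ry": 0, "rz": 0, "claw": 4.6},
    {"tx": 0, "ty": 0, "tz": 2.5, "rx": 0, "ry": 0, "rz": 0, "claw": 4.6},
    {"tx": 0, "ty": 0, "tz": 0, "rx": 0, "ry": 0, "rz": 0, "claw": 4.6},
    {"tx": 0, "ty": 0, "tz": 0, "rx": 0, "ry": 0, "rz": 0, "claw": 4.6}
  ]
}}

```text
clock: 21.6
ee_pos: [0.4416, -0.3061, 0.0108]
tcp_rot: [-0.175, 3.136, -0.001]
contact_force: [0.6, -0.1, 1.2]
finger_gap: 0.0459
gripper_force: 0.0
```

```bash
python3 clip.py; python3 - <<'E'
from h import *
P=manip.camera_params("wrist");l=np.load("lab.npy");s=manip.read_state();Rm=R.from_rotvec(s["tcp_rot"]).as_matrix()
pts=[]
n=[i for i in range(1,l.max()+1) if 1500<(l==i).sum() and abs(np.argwhere(l==i)[:,1].mean()-250)<40]
for i in n:
  rs=np.unique(np.argwhere(l==i)[:,0]);print(i,rs[0],rs[-1])
  for r in rs[::10]:
    c=np.flatnonzero(l[r]==i);runs=np.split(c,np.flatnonzero(np.diff(c)>1)+1)
    print(r,[(Rm.T@(onz("wrist",(r,(k[0]+k[-1])/2),.003,P)-s["ee_pos"])*1000)[:2].round(1).tolist() for k in runs])
E
```

```text
clip_bend [312.9, 230.9] 0.92 [ 0.4965 -0.3108  0.003 ]
1 [   0    0   31  101 2345] [12.1 47.5]
2 [ 225  187   52  171 3802] [247.1 267.2]
3 [167 238  27  52 543] [179.5 263.2]
4 [308 238  28  53 568] [321.5 264.1]
rz 0 then t cm [-0.18  0.53  3.14] | pos [ 0.4422 -0.3065  0.0114] q6 -1.15 F [-0.6027 -0.198   0.1301] gap 0.0464 clk 21.75
2 187 357
187 [[24.1, 0.9]]
197 [[18.6, 1.2]]
207 [[12.9, -9.5], [12.9, 11.6]]
217 [[7.1, -10.1], [7.1, 12.0]]
227 [[1.3, -10.0], [1.3, 12.1]]
237 [[-4.7, -10.1], [-4.7, 12.2]]
247 [[-10.9, -10.2], [-10.9, 12.3]]
257 [[-17.1, -10.0], [-17.1, 9.4]]
267 [[-23.5, -9.9], [-23.5, 5.5]]
277 [[-30.0, -10.0], [-30.0, 1.2]]
287 [[-36.7, -10.1], [-36.7, -2.0]]
297 [[-43.5, -10.2], [-43.5, 0.1]]
307 [[-50.4, -9.7], [-50.4, 4.8]]
317 [[-57.6, -9.9], [-57.5, 5.1]]
327 [[-64.8, -10.0], [-64.8, 2.1]]
337 [[-72.3, -9.8], [-72.3, 2.2]]
347 [[-79.9, -9.9], [-79.9, 6.5]]
357 [[-87.7, -9.7]]
```

>>> {"api": "arm_command", "payload": {
  "deltas": [
    {"tx": 0, "ty": 0, "tz": 2.0, "rx": 0, "ry": 0, "rz": 0, "claw": 4.6},
    {"tx": 0, "ty": 0, "tz": 1.0, "rx": 0, "ry": 0, "rz": 0, "claw": 4.6},
    {"tx": 0, "ty": 0, "tz": 0, "rx": 0, "ry": 0, "rz": 0, "claw": 4.6},
    {"tx": 0, "ty": 0, "tz": 0, "rx": 0, "ry": 0, "rz": 0, "claw": 2.2},
    {"tx": 0, "ty": 0, "tz": 0, "rx": 0, "ry": 0, "rz": 0, "claw": 2.2},
    {"tx": 0, "ty": 0, "tz": 0, "rx": 0, "ry": 0, "rz": 0, "claw": 2.2},
    {"tx": 0, "ty": 0, "tz": 0, "rx": 0, "ry": 0, "rz": 0, "claw": 2.2}
  ],
  "grip_force": 80
}}

```text
clock: 22.45
ee_pos: [0.4421, -0.3067, -0.0182]
tcp_rot: [-0.174, 3.134, -0.003]
contact_force: [-1.4, 2.4, 10.1]
finger_gap: 0.024
gripper_force: 79.2
```

>>> {"api": "arm_command", "payload": {
  "deltas": [
    {"tx": 0, "ty": 0, "tz": -2.4, "rx": 0, "ry": 0, "rz": 0, "claw": 2.2},
    {"tx": 0, "ty": 0, "tz": -4, "rx": 0, "ry": 0, "rz": 0, "claw": 2.2},
    {"tx": 0, "ty": 0, "tz": -4, "rx": 0, "ry": 0, "rz": 0.1, "claw": 2.2},
    {"tx": 0, "ty": 0, "tz": 0, "rx": 0, "ry": 0, "rz": 0.1, "claw": 2.2},
    {"tx": 0, "ty": 0, "tz": 0, "rx": 0, "ry": 0, "rz": 0.1, "claw": 2.2},
    {"tx": 1.2, "ty": 3.9, "tz": 0, "rx": 0, "ry": 0, "rz": 0, "claw": 2.2},
    {"tx": 1.0, "ty": 4.0, "tz": 0, "rx": 0, "ry": 0, "rz": 0, "claw": 2.2},
    {"tx": 0, "ty": 4.5, "tz": 0, "rx": 0, "ry": 0, "rz": 0, "claw": 2.2},
    {"tx": 0, "ty": 4.5, "tz": 0, "rx": 0, "ry": 0, "rz": 0, "claw": 2.2},
    {"tx": 0, "ty": 4.5, "tz": 0, "rx": 0, "ry": 0, "rz": 0, "claw": 2.2},
    {"tx": 0, "ty": 4.0, "tz": 0, "rx": 0, "ry": 0, "rz": 0, "claw": 2.2},
    {"tx": 0, "ty": 4.0, "tz": 0, "rx": 0, "ry": 0, "rz": 0, "claw": 2.2}
  ]
}}

```text
clock: 23.65
ee_pos: [0.4748, -0.0114, 0.0843]
tcp_rot: [0.298, 3.127, 0.0]
contact_force: [1.3, -0.6, -0.3]
finger_gap: 0.0243
gripper_force: 79.0
```

>>> {"api": "arm_command", "payload": {
  "deltas": [
    {"tx": 0, "ty": 1.8, "tz": 0, "rx": 0, "ry": 0, "rz": 0, "claw": 2.2},
    {"tx": 0, "ty": 0, "tz": 0, "rx": 0, "ry": 0, "rz": 0, "claw": 2.2},
    {"tx": 0, "ty": 0, "tz": 0, "rx": 0, "ry": 0, "rz": 0, "claw": 2.2}
  ]
}}

```text
clock: 23.95
ee_pos: [0.478, 0.0045, 0.0839]
tcp_rot: [-0.297, -3.127, 0.0]
contact_force: [-0.5, -0.6, -0.6]
finger_gap: 0.0242
gripper_force: 79.0
```

```bash
cat > seg.py <<'E'
from h import *
P=manip.camera_params("wrist");s=manip.read_state();im=manip.read_camera("wrist");np.save("w12.npy",im);Rm=R.from_rotvec(s["tcp_rot"]).as_matrix()
to(.4784,.0037,.0852,np.radians(79.2))
pin=np.array([.584,-.0277,.1204]);print("pin expected px",proj("wrist",pin,P))
leg=[s["ee_pos"]+Rm@[-x,-.011,-.0212] for x in(.03,.0865)]
print("leg expected px",[np.round(proj("wrist",p,P),1) for p in leg])
r0=int(proj("wrist",leg[0],P)[0])
g=cv2.cvtColor(im,cv2.COLOR_BGR2GRAY)
for r in range(r0-10,384,8): print(r,' '.join(f"{v:3d}" for v in g[r,212:290:2]))
E
python3 seg.py
```

```text
rz -0.002 then t cm [-0.06 -0.02 -0.14] | pos [0.4779 0.004  0.0838] q6 -2.1 F [-0.0521  0.0678 -0.5466] gap 0.0242 clk 24.0
pin expected px [np.float64(457.4674947856771), np.float64(226.90311648113953)]
leg expected px [array([310.7, 226.7]), array([397.8, 229. ])]
300  30  39  36  24  38 184 225 223 206 175 136  83  47  45  45  45  45  45  50 120 199 223 235 228 218 197 157  82  45  40  30  30  30  30  23  21  32  39  34
308  28  38  37  26 102 208 225 224 209 179 140 154 196 197 181 163 140 184 218 232 230 221 203 169 106  49  45  44  45  45  40  30  31  31  28  21  34  37  30
316  28  37  39  50 236 238 224 224 210 182 144 181 248 248 228 210 225 229 223 208 180 196 244 242 239 238 237 237 239 239 239 235 206 150  68  27  37  38  29
324  71  72  38 152 249 246 223 225 214 186 147 182 249 244 224 226 221 201 164 156 243 248 248 248 247 247 247 243 226 224 225 209 170 139 169 180  47  51 102
332 242 250 250 250 249 242 220 225 215 188 150 136 186 204 218 223 223 208 185 166 147 124 114 191 242 229 223 225 239 252 252 251 247 232 191 185 185 203 221
340 188 245 250 250 250 244 222 
[... 227 characters left out ...]
 192 154 141 197 188 188 191 230 234 240 247 247 247 247 245
356  26  27  26  25  24  24  60 101 126 137 142 122  45  16  14  15  16  66 213 241 228 215 225 222 201 164 149 176 171 187 181 122  66  46  35  28  27  27  25
364  26  25  24  24  23  24  25  25  25  24  25  26  25  23  25  25  24  25  23  25  23  24  24  25  25  24  25  24  25  25  25  24  25  25  23  24  25  24  24
372  23  25  25  24  25  23  24  24  25  24  25  25  24  25  25  25  26  25  24  25  26  24  25  24  25  24  25  25  26  25  23  25  25  25  24  25  25  23  24
380  24  24  24  25  24  24  25  24  24  24  23  22  24  23  25  24  24  25  25  24  24  25  25  25  25  26  24  25  25  25  25  24  23  24  25  25  24  24  23
```

>>> {"api": "arm_command", "payload": {
  "deltas": [
    {"tx": -0.6, "ty": 0, "tz": -0.14, "rx": 0, "ry": 0, "rz": 0, "claw": 2.2},
    {"tx": -0.2, "ty": 0, "tz": 0, "rx": 0, "ry": 0, "rz": 0, "claw": 2.2},
    {"tx": 0, "ty": 0, "tz": 0, "rx": 0, "ry": 0, "rz": 0, "claw": 2.2},
    {"tx": 0, "ty": 0, "tz": 0, "rx": 0, "ry": 0, "rz": 0, "claw": 2.2}
  ]
}}

```text
clock: 24.4
ee_pos: [0.4859, 0.0025, 0.085]
tcp_rot: [-0.3, -3.127, 0.0]
contact_force: [-0.5, -0.9, -1.6]
finger_gap: 0.0242
gripper_force: 79.0
```

```bash
cat > rel.py <<'E'
from h import *
s=manip.read_state();Rm=R.from_rotvec(s["tcp_rot"]).as_matrix();h=np.array([.9823,-.1874]);y=np.array([.1874,.9823]);p=s["ee_pos"]
print("to go mm",(.5787-.0547-h@p[:2])*1e3,"leg y' err mm",(y@p[:2]-.011-.0825)*1e3,"legz err",(p[2]-.0852)*1e3,"F tool",Rm.T@s["contact_force"],"tilt",Rm[2],"yaw",np.degrees(np.arctan2(Rm[1,1],Rm[0,1])),s["clock"])
E
python3 rel.py
```

```text
to go mm 47.146288861447836 leg y' err mm -0.029317879552598347 legz err -0.20511455879912432 F tool [ 0.3269 -1.0157  1.6053] tilt [ 0.0003 -0.0001 -1.    ] yaw 79.05008595388014 24.4
```

>>> {"api": "arm_command", "payload": {
  "deltas": [
    {"tx": -0.3, "ty": 0, "tz": -0.02, "rx": 0, "ry": 0, "rz": 0, "claw": 2.2},
    {"tx": 0, "ty": 0, "tz": 0, "rx": 0, "ry": 0, "rz": 0, "claw": 2.2}
  ]
}}

```text
clock: 24.6
ee_pos: [0.4892, 0.0022, 0.0853]
tcp_rot: [0.298, 3.127, -0.0]
contact_force: [-0.7, -0.2, -0.6]
finger_gap: 0.0246
gripper_force: 79.0
```

>>> {"api": "arm_command", "payload": {
  "deltas": [
    {"tx": -0.2, "ty": 0, "tz": 0, "rx": 0, "ry": 0, "rz": 0, "claw": 2.2},
    {"tx": 0, "ty": 0, "tz": 0, "rx": 0, "ry": 0, "rz": 0, "claw": 2.2}
  ]
}}

```text
clock: 24.8
ee_pos: [0.4911, 0.002, 0.0853]
tcp_rot: [0.298, 3.127, -0.0]
contact_force: [0.2, -0.1, -0.0]
finger_gap: 0.0247
gripper_force: 79.0
```

>>> {"api": "arm_command", "payload": {
  "deltas": [
    {"tx": -0.2, "ty": 0, "tz": 0, "rx": 0, "ry": 0, "rz": 0, "claw": 2.2},
    {"tx": 0, "ty": 0, "tz": 0, "rx": 0, "ry": 0, "rz": 0, "claw": 2.2}
  ]
}}

```text
clock: 25.0
ee_pos: [0.493, 0.0016, 0.0853]
tcp_rot: [0.298, 3.127, -0.0]
contact_force: [-0.5, 0.1, -0.4]
finger_gap: 0.0242
gripper_force: 79.0
```

>>> {"api": "arm_command", "payload": {
  "deltas": [
    {"tx": -0.2, "ty": 0, "tz": 0, "rx": 0, "ry": 0, "rz": 0, "claw": 2.2},
    {"tx": 0, "ty": 0, "tz": 0, "rx": 0, "ry": 0, "rz": 0, "claw": 2.2}
  ]
}}

```text
clock: 25.2
ee_pos: [0.4951, 0.0012, 0.0853]
tcp_rot: [0.298, 3.127, 0.0]
contact_force: [-0.9, 0.4, -0.1]
finger_gap: 0.0246
gripper_force: 79.0
```

>>> {"api": "arm_command", "payload": {
  "deltas": [
    {"tx": -0.3, "ty": -0.04, "tz": 0, "rx": 0, "ry": 0, "rz": 0, "claw": 2.2},
    {"tx": -0.3, "ty": 0, "tz": 0, "rx": 0, "ry": 0, "rz": 0, "claw": 2.2},
    {"tx": 0, "ty": 0, "tz": 0, "rx": 0, "ry": 0, "rz": 0, "claw": 2.2}
  ]
}}

```text
clock: 25.5
ee_pos: [0.5011, -0.0004, 0.0853]
tcp_rot: [0.298, 3.127, -0.0]
contact_force: [-0.0, 0.5, -0.9]
finger_gap: 0.0243
gripper_force: 79.0
```

```bash
python3 rel.py
```

```text
to go mm 31.726537907748988 leg y' err mm 0.01053190431893336 legz err 0.07895453556949761 F tool [0.1059 0.5019 0.8682] tilt [-0.0002 -0.     -1.    ] yaw 79.09605767360692 25.5
```

Nothing is blocking it, so the leg is in the hole. I'll push on through the flare.

>>> {"api": "arm_command", "payload": {
  "deltas": [
    {"tx": -0.3, "ty": 0, "tz": 0, "rx": 0, "ry": 0, "rz": 0, "claw": 2.2},
    {"tx": -0.3, "ty": 0, "tz": 0, "rx": 0, "ry": 0, "rz": 0, "claw": 2.2},
    {"tx": 0, "ty": 0, "tz": 0, "rx": 0, "ry": 0, "rz": 0, "claw": 2.2}
  ]
}}

```text
clock: 25.8
ee_pos: [0.5069, -0.0015, 0.0853]
tcp_rot: [0.298, 3.127, -0.0]
contact_force: [-1.3, 0.9, -0.5]
finger_gap: 0.0242
gripper_force: 79.0
```

>>> {"api": "arm_command", "payload": {
  "deltas": [
    {"tx": -0.3, "ty": 0, "tz": 0, "rx": 0, "ry": 0, "rz": 0, "claw": 2.2},
    {"tx": 0, "ty": 0, "tz": 0, "rx": 0, "ry": 0, "rz": 0, "claw": 2.2}
  ]
}}

```text
clock: 26.0
ee_pos: [0.5097, -0.0018, 0.0852]
tcp_rot: [0.298, 3.127, 0.001]
contact_force: [-0.2, 1.2, -0.6]
finger_gap: 0.0243
gripper_force: 79.0
```

```bash
python3 rel.py
```

```text
to go mm 22.9448545280706 leg y' err mm 0.2160275243619919 legz err 0.024218576385320878 F tool [0.3954 1.1098 0.6211] tilt [-0.      0.0004 -1.    ] yaw 79.10325642360701 26.0
```

>>> {"api": "arm_command", "payload": {
  "deltas": [
    {"tx": -0.3, "ty": 0, "tz": 0, "rx": 0, "ry": 0, "rz": 0, "claw": 2.2},
    {"tx": 0, "ty": 0, "tz": 0, "rx": 0, "ry": 0, "rz": 0, "claw": 2.2}
  ]
}}

```text
clock: 26.2
ee_pos: [0.5122, -0.0023, 0.085]
tcp_rot: [-0.298, -3.127, -0.001]
contact_force: [-1.6, 2.6, -0.1]
finger_gap: 0.0242
gripper_force: 79.1
```

>>> {"api": "arm_command", "payload": {
  "deltas": [
    {"tx": -0.2, "ty": 0, "tz": 0, "rx": 0, "ry": 0, "rz": 0, "claw": 2.2},
    {"tx": 0, "ty": 0, "tz": 0, "rx": 0, "ry": 0, "rz": 0, "claw": 2.2}
  ]
}}

```text
clock: 26.4
ee_pos: [0.5132, -0.0026, 0.0847]
tcp_rot: [-0.298, -3.125, -0.001]
contact_force: [-4.3, 3.5, -0.9]
finger_gap: 0.0242
gripper_force: 79.2
```

```bash
python3 rel.py; python3 - <<'E'
from h import *
manip.read_camera("side")
for l in("clip_tail","clip_bend"):
    for r in manip.pinpoint("side",l)[:3]: print(l,r["at"],round(r["conf"],2),onz("side",r["at"],.106))
E
```

```text
to go mm 19.373000236961758 leg y' err mm 0.157863644748929 legz err -0.46792526282152247 F tool [4.8313 2.5931 0.9234] tilt [ 0.0026  0.0002 -1.    ] yaw 79.09856449800898 26.4
clip_tail [343.8, 302.5] 0.63 [ 0.5589 -0.4895  0.106 ]
clip_tail [176.9, 260.4] 0.5 [ 0.5137 -0.0089  0.106 ]
clip_bend [179.6, 280.3] 0.47 [ 0.5643 -0.0243  0.106 ]
```

>>> {"api": "arm_command", "payload": {
  "deltas": [
    {"tx": -0.2, "ty": 0, "tz": 0, "rx": 0, "ry": 0, "rz": 0, "claw": 2.2},
    {"tx": 0, "ty": 0, "tz": 0, "rx": 0, "ry": 0, "rz": 0, "claw": 2.2}
  ]
}}

```text
clock: 26.75
ee_pos: [0.5157, -0.003, 0.0849]
tcp_rot: [-0.298, -3.126, -0.001]
contact_force: [-3.1, 2.8, -0.9]
finger_gap: 0.0241
gripper_force: 79.2
```

```bash
python3 rel.py
```

```text
to go mm 16.913267864273163 leg y' err mm 0.20130891085488878 legz err -0.2779373775920746 F tool [3.5982 2.1457 0.9112] tilt [ 0.0016  0.0003 -1.    ] yaw 79.10459876578712 26.75
```

>>> {"api": "arm_command", "payload": {
  "deltas": [
    {"tx": -0.15, "ty": 0, "tz": 0, "rx": 0, "ry": 0, "rz": 0, "claw": 2.2},
    {"tx": -0.15, "ty": 0, "tz": 0, "rx": 0, "ry": 0, "rz": 0, "claw": 2.2},
    {"tx": 0, "ty": 0, "tz": 0, "rx": 0, "ry": 0, "rz": 0, "claw": 2.2}
  ]
}}

```text
clock: 27.05
ee_pos: [0.518, -0.0034, 0.0847]
tcp_rot: [-0.298, -3.125, -0.001]
contact_force: [-6.0, 4.3, 0.3]
finger_gap: 0.0243
gripper_force: 79.3
```

>>> {"api": "arm_command", "payload": {
  "deltas": [
    {"tx": -0.15, "ty": 0, "tz": 0, "rx": 0, "ry": 0, "rz": 0, "claw": 2.2},
    {"tx": -0.15, "ty": 0, "tz": 0, "rx": 0, "ry": 0, "rz": 0, "claw": 2.2},
    {"tx": 0, "ty": 0, "tz": 0, "rx": 0, "ry": 0, "rz": 0, "claw": 2.2}
  ]
}}

```text
clock: 27.35
ee_pos: [0.5225, -0.0042, 0.0853]
tcp_rot: [0.298, 3.127, 0.001]
contact_force: [-1.3, 3.3, -0.4]
finger_gap: 0.0242
gripper_force: 79.1
```

```bash
python3 rel.py
```

```text
to go mm 9.945000118061209 leg y' err mm 0.25657488201386025 legz err 0.09316458814687123 F tool [1.9563 3.0249 0.4201] tilt [-0.0004  0.0004 -1.    ] yaw 79.1162861766506 27.35
```

>>> {"api": "arm_command", "payload": {
  "deltas": [
    {"tx": -0.15, "ty": 0, "tz": 0, "rx": 0, "ry": 0, "rz": 0, "claw": 2.2},
    {"tx": -0.15, "ty": 0, "tz": 0, "rx": 0, "ry": 0, "rz": 0, "claw": 2.2},
    {"tx": 0, "ty": 0, "tz": 0, "rx": 0, "ry": 0, "rz": 0, "claw": 2.2}
  ]
}}

```text
clock: 27.65
ee_pos: [0.5262, -0.0049, 0.0856]
tcp_rot: [0.298, 3.126, 0.0]
contact_force: [1.2, 2.9, -1.5]
finger_gap: 0.024
gripper_force: 79.1
```

>>> {"api": "arm_command", "payload": {
  "deltas": [
    {"tx": -0.15, "ty": 0, "tz": 0, "rx": 0, "ry": 0, "rz": 0, "claw": 2.2},
    {"tx": -0.15, "ty": 0, "tz": 0, "rx": 0, "ry": 0, "rz": 0, "claw": 2.2},
    {"tx": 0, "ty": 0, "tz": 0, "rx": 0, "ry": 0, "rz": 0, "claw": 2.2}
  ]
}}

```text
clock: 27.95
ee_pos: [0.5294, -0.0058, 0.0858]
tcp_rot: [0.298, 3.125, -0.0]
contact_force: [2.2, 2.4, -1.0]
finger_gap: 0.0239
gripper_force: 79.1
```

```bash
python3 rel.py
```

```text
to go mm 2.855566111251484 leg y' err mm 0.06685818195613369 legz err 0.5665865292436845 F tool [-1.7186  2.8029  1.034 ] tilt [-0.0024  0.0002 -1.    ] yaw 79.11475062427411 27.95
```

>>> {"api": "arm_command", "payload": {
  "deltas": [
    {"tx": -0.2, "ty": 0, "tz": 0, "rx": 0, "ry": 0, "rz": 0, "claw": 2.2},
    {"tx": 0, "ty": 0, "tz": 0, "rx": 0, "ry": 0, "rz": 0, "claw": 2.2}
  ]
}}

```text
clock: 28.15
ee_pos: [0.5311, -0.0064, 0.0857]
tcp_rot: [0.298, 3.126, -0.001]
contact_force: [2.8, 1.3, -0.2]
finger_gap: 0.0242
gripper_force: 79.1
```

>>> {"api": "arm_command", "payload": {
  "deltas": [
    {"tx": -0.15, "ty": 0, "tz": 0, "rx": 0, "ry": 0, "rz": 0, "claw": 2.2},
    {"tx": 0, "ty": 0, "tz": 0, "rx": 0, "ry": 0, "rz": 0, "claw": 2.2}
  ]
}}

```text
clock: 28.35
ee_pos: [0.5317, -0.0066, 0.0854]
tcp_rot: [0.299, 3.127, -0.001]
contact_force: [1.8, 0.4, 0.6]
finger_gap: 0.0245
gripper_force: 79.1
```

```bash
python3 rel.py
```

```text
to go mm 0.439100255867686 leg y' err mm -0.3494951686882769 legz err 0.16153613717574677 F tool [-1.6704  0.7213 -0.6024] tilt [-0.0002 -0.0004 -1.    ] yaw 79.09310801242998 28.35
```

>>> {"api": "arm_command", "payload": {
  "deltas": [
    {"tx": -0.1, "ty": 0, "tz": 0, "rx": 0, "ry": 0, "rz": 0, "claw": 2.2},
    {"tx": 0, "ty": 0, "tz": 0, "rx": 0, "ry": 0, "rz": 0, "claw": 2.2}
  ]
}}

```text
clock: 28.55
ee_pos: [0.5324, -0.0068, 0.0852]
tcp_rot: [-0.299, -3.127, 0.001]
contact_force: [0.2, 0.2, -0.1]
finger_gap: 0.0244
gripper_force: 79.1
```

>>> {"api": "arm_command", "payload": {
  "deltas": [
    {"tx": -0.1, "ty": 0, "tz": 0, "rx": 0, "ry": 0, "rz": 0, "claw": 2.2},
    {"tx": 0, "ty": 0, "tz": 0, "rx": 0, "ry": 0, "rz": 0, "claw": 2.2}
  ]
}}

```text
clock: 28.75
ee_pos: [0.5332, -0.0069, 0.0851]
tcp_rot: [-0.299, -3.126, 0.001]
contact_force: [-0.8, -0.1, 0.2]
finger_gap: 0.0241
gripper_force: 79.1
```

```bash
python3 rel.py
```

```text
to go mm -1.0350231325976234 leg y' err mm -0.35538099279755486 legz err -0.059344669538774486 F tool [ 0.8062 -0.3048 -0.2279] tilt [ 0.0008 -0.0005 -1.    ] yaw 79.09070091478297 28.75
```

>>> {"api": "arm_command", "payload": {
  "deltas": [
    {"tx": -0.05, "ty": 0, "tz": 0, "rx": 0, "ry": 0, "rz": 0, "claw": 2.2},
    {"tx": 0, "ty": 0, "tz": 0, "rx": 0, "ry": 0, "rz": 0, "claw": 2.2},
    {"tx": 0, "ty": 0, "tz": 0, "rx": 0, "ry": 0, "rz": 0, "claw": 2.2}
  ]
}}

```text
clock: 29.05
ee_pos: [0.5335, -0.0068, 0.0851]
tcp_rot: [-0.298, -3.126, 0.0]
contact_force: [-1.6, 0.6, 0.2]
finger_gap: 0.0243
gripper_force: 79.1
```

>>> {"api": "arm_command", "payload": {
  "deltas": [
    {"tx": 0, "ty": 0, "tz": 0, "rx": 0, "ry": 0, "rz": 0, "claw": 3.2},
    {"tx": 0, "ty": 0, "tz": 0, "rx": 0, "ry": 0, "rz": 0, "claw": 4.5},
    {"tx": 0, "ty": 0, "tz": 0, "rx": 0, "ry": 0, "rz": 0, "claw": 4.5},
    {"tx": 0, "ty": 0, "tz": 0, "rx": 0, "ry": 0, "rz": 0, "claw": 4.5},
    {"tx": 0, "ty": 0, "tz": -1, "rx": 0, "ry": 0, "rz": 0, "claw": 4.5},
    {"tx": 0, "ty": 0, "tz": -2, "rx": 0, "ry": 0, "rz": 0, "claw": 4.5},
    {"tx": 0, "ty": 0, "tz": -3, "rx": 0, "ry": 0, "rz": 0, "claw": 4.5},
    {"tx": 2, "ty": 0, "tz": -3, "rx": 0, "ry": 0, "rz": 0, "claw": 4.5},
    {"tx": 0, "ty": 0, "tz": 0, "rx": 0, "ry": 0, "rz": 0, "claw": 4.5},
    {"tx": 0, "ty": 0, "tz": 0, "rx": 0, "ry": 0, "rz": 0, "claw": 4.5}
  ]
}}

```text
clock: 30.05
ee_pos: [0.5148, -0.0027, 0.1768]
tcp_rot: [0.298, 3.125, 0.002]
contact_force: [-0.3, 0.2, -0.8]
finger_gap: 0.0449
gripper_force: 0.0
```

```bash
python3 - <<'E'
from h import *
s=manip.read_state();P=manip.camera_params("wrist");im=manip.read_camera("wrist");np.save("w13.npy",im)
for l in("clip_tail","clip_bend"):
    for r in manip.pinpoint("wrist",l)[:2]: print(l,r["at"],round(r["conf"],2),onz("wrist",r["at"],.1064,P))
for r in manip.pinpoint("wrist","washer_mid")[:2]: print("washer",r["at"],r["conf"],onz("wrist",r["at"],.0945,P))
manip.read_camera("side")
for l in("clip_tail","clip_bend"):
    for r in manip.pinpoint("side",l)[:3]: print(l,r["at"],round(r["conf"],2),onz("side",r["at"],.106))
print(s["ee_pos"],s["clock"],s["contact_force"])
# tail wires in wrist picture
q=s["ee_pos"]
h=np.array([.9823,-.1874]);y=np.array([.1874,.9823]);pin=np.array([.5839,-.0274])
for d,n in((-.054,-.011),(-.054,.011),(-.079,.0)):
    for z in(.0964,.1064): print(d,n,z,np.round(proj("wrist",[*(pin+d*h+(n+.011)*y),z],P),1))
b=im.astype(int)
for r in range(130,260,10): print(r,' '.join(f"{v:3d}" for v in b[r,200:300:3].mean(1).astype(int)))
E
```

```text
clip_tail [212.6, 247.2] 0.92 [ 0.529  -0.007   0.1064]
clip_bend [281.1, 236.4] 0.7 [ 0.5842 -0.0265  0.1064]
washer [271.2, 236.0] 0.97 [ 0.5825 -0.0269  0.0945]
washer [70.3, 397.6] 0.82 [0.4509 0.1128 0.0945]
clip_tail [346.6, 302.6] 0.8 [ 0.5583 -0.4949  0.106 ]
clip_tail [177.3, 267.0] 0.7 [ 0.5307 -0.012   0.106 ]
clip_bend [322.0, 283.9] 0.72 [ 0.5305 -0.4434  0.106 ]
clip_bend [179.1, 287.9] 0.45 [ 0.5841 -0.0239  0.106 ]
[ 0.5148 -0.0027  0.1768] 30.05 [-0.3039  0.2271 -0.7695]
-0.054 -0.011 0.0964 [212.3 234.6]
-0.054 -0.011 0.1064 [217.3 234. ]
-0.054 0.011 0.0964 [212.2 263.4]
-0.054 0.011 0.1064 [217.2 263.9]
-0.079 0.0 0.0964 [180.9 248.9]
-0.079 0.0 0.1064 [184.8 248.8]
130 110 110 108 108 108 109 108 110 111 112 114 117 120 124 127 128 129 129 128 127 124 122 121 118 116 116 115 116 116 117 118 119 119 119
140 126 127 125 123 122 121 119 118 117 117 117 117 117 118 119 120 121 121 121 121 121 121 119 119 117 115 114 113 113 112 114 114 114 114
150 121 121 121 120 119 118 117 116 116 109 106 113 116 117 117 119 119 116 119 119 118 118 116 115 114 114 115 113 112 111 1
[... 714 characters left out ...]

210 190 181 172 179 239 248 249 249 248 248 248 236 217 150 244 247 246 247 247 247 228 217 150 195 148 155 178 191 162 151  79  45  43  45
220 213 126 130 181 184 210 245 249 249 249 228 216 217 150 215 247 247 247 247 246 220 215 161 195 185 184 203 188 151 155 179 249 249 180
230 248 246 246 224 138 127 182 184 242 249 249 232 218 153 245 248 247 244 235 222 221 170 182 189 244 246 247 247 247 176 144 181 248 249
240 105 249 249 249 249 247 234 154  49  22  21 169 217 147  21  17 172 230 225 190 171 192 221 194 134 146 188 189 189 189 182 140 236 240
250  41 209 211 249 249  78  38 142 192 208 217 216 217 151 209 140 209 207 126  16  79 186 188 190 185 186 191 192 192 192 191 167 150 234
```

```bash
python3 -c "
from workcell import manip
print(manip.job_done())"
```

```text
the job is handed in; nothing more can be done
None
```

The washer is on the hub and the clip is through the pin's cross hole at its home position, both released; I handed the job in at about 30 s on the clock, and no verdict came back.

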